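Hang the finished orders on the dispatch rail and book the batch

ROBOT

A 6-joint arm with a two-finger parallel gripper is mounted at the origin on a cart in front of the work surface, level with it; the furniture and walls round the work are solid. World frame = base frame: x ahead of the robot, y to its left, z up, the work surface at z = 0. Lengths are in m, angles in degrees, forces in N, time in s.
With the tool pointing down it reaches from about 0.25 to 0.725 m from the base axis. Payload 9.7 kg.
Tool frame: the origin (TCP) lies where the fingers leave the gripper's body, on its centre line; the fingertips stand 73 mm ahead of it and the grasp point (between the pads) lies 54 mm ahead of it; y points along the fingers, x is the direction in which the jaws open and shut, and the axes are right-handed (so a half turn about y gives the same grasp; the last joint's range is limited). The gripper opens to 85 mm and grips with 20 to 120 N. Pads are 22 mm wide; open, the fingers measure 114 mm over their backs; the gripper's body (76 mm by 85 mm) begins 54 mm behind the grasp point. The pads swing forward as they close: fully open they stand 13 mm farther back than shut.
Start: joints at [0, 4.979, 10.078, 95.1, 0, 90], TCP at [0.55, -0, 0.304] pointing down, gripper open.
Joint ranges: [-179.16, 179.16], [-48.56, 103.87], [-65.8, 70.77], [-126.05, 130.52], [-82.76, 87.17], [-180, 180]. Speed limits (degrees/s): [127.2, 127.2, 147.25, 180, 180, 180].

INTERFACE

Orientations are given as [roll, pitch, yaw] about the fixed x, y, z axes, in that order (R = Rz(yaw) Ry(pitch) Rx(roll)).
In Python, from workcell import sensors, imaging, bot, models gives the robot as it stands.
- The arm moves only by the tool arm_command, never from a script. Its argument "rows" is one flat list of numbers, 7 for each row, row after row: the shift along the tool's x, y, z in cm, then the turn, a rotation vector about the tool's x, y, z in degrees, then the gripper's target within -1 to 1 (fully open at 1, half-way at 0, shut at -1). A call has 1 to 12 rows; each row is the pose to reach, as a shift and turn from the pose commanded when the call began, along the tool's axes at that moment; what a row does not reach only later rows make up. A row lasts 1/12 s, in which the tool goes at most 41.7 mm and 7.16 degrees, less where a joint would pass 70% of its speed; a pose out of reach is approached as far as the arm can. A call with a gripper value outside its range is refused whole. The fingers move at their own pace and stop on an object; "force" is the grip in N (left out, the last holds). Time passes only in rows, so rows that repeat a pose let the fingers close. It gives the time, the measured TCP pose, the force and the opening at its end, in the units of the state.
- sensors.get_obs(): the state, without advancing time (a new reading comes with each control period).
- imaging.camera(name): name is "scene" or "side" or "wrist"; returns a dict with "pixels" (420x560x3 uint8, blue, green, red), "z_map" (420x560 float32, m along the optical axis (not along the pixel's ray), 0 where there is no reading), "camera_matrix" (3x3 intrinsics, pixels), "D" ([k1, k2, p1, p2, k3] as OpenCV has them; the pictures are not rectified), "world_from_camera" (4x4, takes a point from camera to world coordinates). Camera axes: x right, y up, looking along -z (the intrinsics and any distortion apply to the point x, -y, -z); pixel columns grow to the right and rows downward; lengths in m; the calibration is good to about 2 mm. A picture is of the moment at which its call begins.
- bot.job_done(): hands the job in, once; it reports no verdict.
Trained networks look in the newest picture that a camera, given by its name, has taken for a name from the list of things; names that differ only in an ending like _2 or _b are one class to them, and where a whole thing is asked for, a point or a joint stands for the part that bears it (a point fixed in the world has none). Each returns a list of dicts, best first, with "conf" (0 to 1); they miss things now and then, are a little off and sometimes report something else, mostly with a low value. They report only what shows in the picture. A call takes as long as a camera call.
- models.search_frame(thing, camera): "extent" ([centre column, centre row, width, height] in pixels, round what is visible of it).
- models.spot_point(thing, camera): "location" ([column, row] in pixels: a listed point, or the origin of a listed thing).
The state is a dict: "time": time; "q": joint angles; "qd": joint speeds; "joint_efforts": joint torques, N m; "ee_pos": TCP position; "tcp_rot": TCP orientation; "wrist_force": force on the tool from outside, world axes, zero at the start; "torque": the same for the moment, N m; "opening": finger opening in m.
Only numpy, scipy, OpenCV 4.12 (cv2) and the standard library are available. Lean on these libraries where they do the work, as an engineer would, in place of code of your own. Each camera call takes 0.05 s, during which the arm holds its last target.

TASK

The finished orders stand on the packing table in their hook carriers (three or four of them). Hook each carrier onto the dispatch rail at the thin neck near the rail's right-hand end, the only place where the rail passes through the hook's mouth, and slide it along to the left until the whole carrier hangs beyond the black band, without ever tipping an order over on the table. When all of them hang there, book the batch with one single stroke of the counter's lever, right to its stop, and let it spring back; leave the other things on the table where they are.

Things in the scene. Friction and masses are not known exactly. Their poses are not given: they have to be found in the camera images.
- carrier_1: Order carrier (may be absent), loose: grey tray with plain 58x42x44 mm carton, steel C-hook, black grip; all carriers alike but for the carton. Origin: centre of the tray's underside, z up, mouth of the hook opens to its +x. 0.14 to 0.28 kg, 142 mm high, tray 70 (x) x 50 (y) x 18 mm; stem on the -x side, x = -36 mm. Hung and knocked, it sways along x for up to 10 s.
- carrier_2: Order carrier (may be absent), loose: grey tray with plain 54x40x34 mm carton, steel C-hook, black grip; all carriers alike but for the carton. Origin: centre of the tray's underside, z up, mouth of the hook opens to its +x. Hook, 24 mm wide in y: top bar underside z = 88 mm; lip at x = 12 to 16 mm down to z = 79 mm; mouth z = 66 to 79 mm, flared out to x = 23 mm.
- carrier_3: Order carrier (may be absent), loose: grey tray with plain 60x43x40 mm carton, steel C-hook, black grip; all carriers alike but for the carton. Origin: centre of the tray's underside, z up, mouth of the hook opens to its +x. Grip: upright fin at x = y = 0, 12 mm thick in x, 26 mm wide in y, z = 102 to 136 mm; wider head (18 x 30 mm) to z = 142 mm.
- carrier_4: Order carrier (may be absent), loose: grey tray with plain 50x38x45 mm carton, steel C-hook, black grip; all carriers alike but for the carton. Origin: centre of the tray's underside, z up, mouth of the hook opens to its +x. Hung: bar axis at x = 0, z = 79 mm, tray 0.151 m up. Black buffer plates at y = 22 to 27 mm both sides, 36 mm wide in x, z = 91 to 101 mm: closed up, carriers are 54 mm apart.
- rail_neck (a point): Middle of the thin loading neck, on the rail's axis, 0.23 m over the table. Axes as the rail's. 8 mm thick over 44 mm along y; 7 mm long cones lead up to the 18 mm bar on both sides. Only the neck passes a hook's mouth: bring the carrier in along the rail's +x, mouth at axis height, lower it a little, slide it along +y. On the full bar it cannot come off.
- dispatch_rail: Fixed stand: horizontal aluminium bar along its y axis at 0.23 m, 18 mm thick, on two 24 mm square posts 0.268 m high at y = +-0.2 m (feet 150 mm along x, 32 wide, 8 high; low tie bar at x = 50 mm). Origin on the table under the bar's middle; +y points left along the bar, from neck to far end; +x to the back.
- rail_stop (a point): Where the bar meets the inner face of the left post (far end of the rail), on the bar's axis; the buffer of the first carrier stops there. Axes as dispatch_rail.
- mark_band: Black band 8 mm wide round the bar (flush, carriers slide over it); origin in its middle on the bar's axis, axes as dispatch_rail. The ready section is from the band to rail_stop (about 0.24 m, room for four carriers closed up).
- counter: Fixed stroke counter: grey housing 88 x 88 mm, 36 mm high, on a 120 (x) x 88 mm flange, open ten-pin ratchet dial and lever on top. Origin: centre of its underside, z up.
- counter_axis (a point): On the counter's vertical axis, about which both lever and dial turn, 60 mm over the table.
- lever (a joint): Lever of the counter, rad: 0 at rest, 0.85 at its stop; grows counter-clockwise seen from above; light return spring (about 1 N at the tab at rest, 3.5 N at the stop), springs back when freed.
- lever_tab (a point): Middle of the upright black tab at the lever's end, 62 mm from the axis, 76 mm over the table. The tab is 16 mm along the lever (point x axis, outward), 10 mm thick across it (y, the way it is pushed), from 54 to 88 mm over the table.
- dial (a joint): Ratchet dial of the counter, rad: 0 at the start; each full stroke of the lever advances it by one place, 0.63 rad, and it stays; it first moves when the lever has passed about 0.22 rad.
- calculator: Desk calculator lying on the table, 125 x 68 x 17 mm, bystander; origin centre of underside.
- tape_measure: Orange tape measure, 37 x 73 x 56 mm, bystander; origin about the centre of its underside.
- mug: Spotted white mug, 82 x 114 x 91 mm with handle, bystander; origin at its underside.
- stapler: Blue stapler, 34 x 136 x 50 mm, bystander; origin centre of underside.

How it is judged:
By the outcome, as a careful person would: the job done as asked, in the order asked, and still so for the second after the job is handed in, with the robot touching nothing.
Of carrier_1, carrier_2, carrier_3, carrier_4 only 3 to 4 are there at a start; the rules pass over those that are not, and their reading is None.
At some moment in a run one of carrier_1, carrier_2, carrier_3, carrier_4 may be knocked a few centimetres aside while the robot is not near it.
It also fails if it takes over 210 s, if anything falls off the work surface, if the arm or the gripper's body presses on something with over 40 N, if the wrist force passes 120 N, or if a joint passes its speed limit or range.

## Working session

There is one attempt and no reset: what is moved stays moved. The work goes in short steps, Python scripts to look and compute and a tool call to move; the robot and the scene stay as the last step left them, time stands still between calls to the robot, and variables do not carry over. Pictures are saved under pics/ and viewed, and the job is handed in when it is done.

Besides the shell and the picture viewer there is one more tool, called after ">>>" in YAML: its name, and indented under it one key for each argument. arm_command: Moves the arm, as the interface text tells. Its arguments: {"type":"object","properties":{"rows":{"type":"array","items":{"type":"number"}},"force":{"type":"number"}},"required":["rows"]}

```bash
mkdir -p pics; ls; cat > h.py <<'E'
import sys
sys.path.insert(0,'.')
import numpy as np, cv2, pickle
from workcell import sensors, imaging, bot, models
def snap(name, fn=None):
    c=imaging.camera(name)
    if fn: cv2.imwrite('pics/'+fn, c['pixels'])
    return c
def ray(c,u,v):
    K=c['camera_matrix']; D=np.array(c['D'],float)
    p=cv2.undistortPoints(np.array([[[u,v]]],float),K,D)[0,0]
    d=np.array([p[0],-p[1],-1.0]); T=c['world_from_camera']
    return T[:3,3], T[:3,:3]@d
def at_z(c,u,v,z):
    o,d=ray(c,u,v); return o+d*(z-o[2])/d[2]
def at_depth(c,u,v):
    z=c['z_map'][int(round(v)),int(round(u))]; o,d=ray(c,u,v); return o+d*z
def proj(c,P):
    T=np.linalg.inv(c['world_from_camera']); p=np.atleast_2d(P)@T[:3,:3].T+T[:3,3]
    q=p*np.array([1,-1,-1])
    return cv2.projectPoints(q,np.zeros(3),np.zeros(3),c['camera_matrix'],np.array(c['D'],float))[0][:,0]
def cloud(c):
    K=c['camera_matrix']; D=np.array(c['D'],float); h,w=c['z_map'].shape
    uu,vv=np.meshgrid(np.arange(w),np.arange(h))
    p=cv2.undistortPoints(np.stack([uu,vv],-1).reshape(-1,1,2).astype(float),K,D)[:,0]
    z=c['z_map'].reshape(-1,1)
    P=np.hstack([p[:,:1]*z,-p[:,1:]*z,-z]); T=c['world_from_camera']
    W=P@T[:3,:3].T+T[:3,3]; W[z[:,0]==0]=np.nan
    return W.reshape(h,w,3)
E
python3 - <<'E'
from h import *
print(sensors.get_obs())
for n in ['scene','side','wrist']:
    c=snap(n,n+'0.png'); print(n,c['world_from_camera'].round(3).tolist(),c['camera_matrix'].tolist(),c['D'])
    for t in ['carrier_1','dispatch_rail','rail_neck','rail_stop','mark_band','counter','counter_axis','lever_tab','calculator','tape_measure','mug','stapler']:
        for m in (models.search_frame,models.spot_point):
            try: r=m(t,n)
            except Exception as e: r=str(e); print(t,r); continue
            for x in r:
                print(t, x['conf'].__round__(2) , np.round(x.get('extent',x.get('location')),1).tolist())
E
```

```text
pics
{'time': 0.0, 'q': array([-4.82634474e-04,  5.01174756e+00,  1.00363595e+01,  9.50994832e+01,
        1.78806551e-03,  9.00023251e+01]), 'qd': array([ 0.03041204,  0.0495123 ,  0.07831927, -0.03944902, -0.09620481,
        0.0011103 ]), 'joint_efforts': array([ 7.68234549e-04, -5.20392072e+01,  4.64802504e+01,  1.63646933e-02,
        2.23589603e-05, -6.77332673e-05]), 'ee_pos': array([5.49878385e-01, 1.99656676e-06, 3.03193858e-01]), 'tcp_rot': array([-8.99982150e+01,  7.48712800e-02, -2.80770048e-03]), 'wrist_force': array([ 0.15558174, -0.53604867, -0.89241771]), 'torque': array([ 0.01577732, -0.0449837 , -0.1087268 ]), 'opening': 0.08584297787963777}
scene [[-0.711, 0.369, -0.598, -0.404], [-0.703, -0.387, 0.596, 0.945], [-0.011, 0.845, 0.535, 0.983], [0.0, 0.0, 0.0, 1.0]] [[474.8512464546385, 0.0, 285.8447658588901], [0.0, 474.8512464546385, 202.17523093411427], [0.0, 0.0, 1.0]] [-0.06492322  0.          0.          0.          0.        ]
carrier_1 0.76 [347.2, 199.8, 22.2, 44.4]
carrier_1 0.69 [262.6, 253.0, 28.9, 48.8]
carrier_1 0.64 [296.6, 234.1, 28.4, 45.1]
carrier_1 
[... 2455 characters left out ...]
er 0.53 [301.3, 176.2]
wrist [[1.0, 0.001, -0.0, 0.549], [-0.001, 0.95, 0.312, 0.079], [0.0, -0.312, 0.95, 0.375], [0.0, 0.0, 0.0, 1.0]] [[327.1543567847276, 0.0, 275.32759035346055], [0.0, 327.1543567847276, 206.913019202062], [0.0, 0.0, 1.0]] [0.00535086 0.         0.         0.         0.        ]
carrier_1 0.94 [207.1, 356.9, 71.7, 74.1]
carrier_1 0.87 [192.4, 156.7, 95.2, 73.3]
carrier_1 0.87 [192.2, 12.4, 96.7, 24.8]
carrier_1 0.78 [203.1, 146.5]
carrier_1 0.73 [216.8, 338.3]
dispatch_rail 0.79 [400.9, 196.1, 273.0, 392.2]
rail_neck 0.71 [402.5, 195.9, 277.5, 391.9]
rail_stop 0.97 [400.9, 197.8, 270.8, 388.3]
calculator 0.63 [206.3, 148.1]
tape_measure 0.72 [399.1, 195.6, 270.3, 388.6]
```

View images.

```bash
python3 - <<'E'
import cv2
a=cv2.imread('pics/scene0.png');b=cv2.imread('pics/side0.png')
cv2.imwrite('pics/scene0z.png',cv2.resize(a[90:360,110:430],None,fx=2.4,fy=2.2,interpolation=cv2.INTER_CUBIC))
cv2.imwrite('pics/side0z.png',cv2.resize(b[130:410,160:440],None,fx=2.1,fy=2.1,interpolation=cv2.INTER_CUBIC))
E
```

```text
(no output)
```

View pics/scene0z.png

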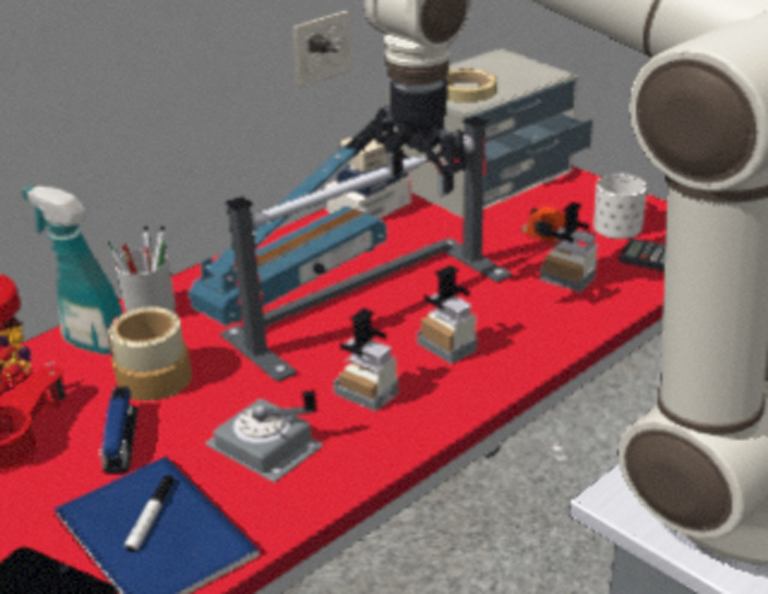

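View pics/side0z.png

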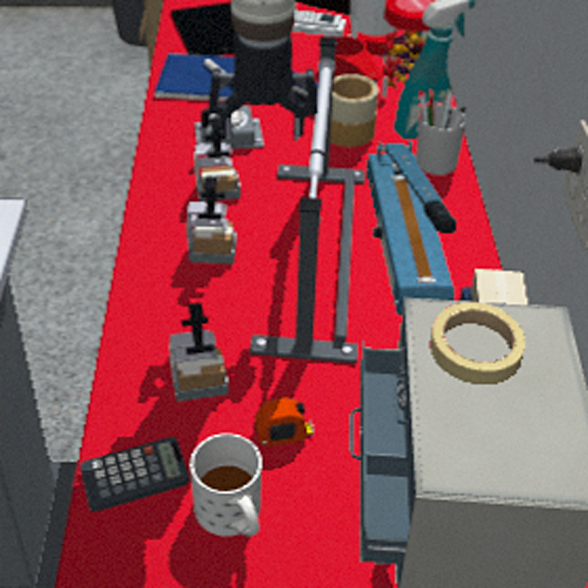

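View pics/wrist0.png

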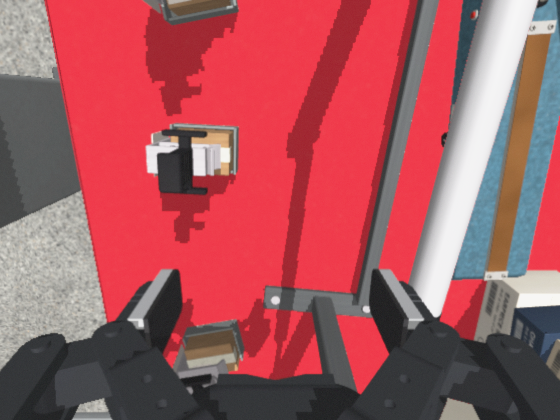

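```bash
python3 - <<'E'
from h import *
np.set_printoptions(precision=4,suppress=True)
for n in ['scene','side','wrist']:
    c=snap(n); pickle.dump(c,open(n+'0.pkl','wb')); W=cloud(c)
    # bar top
    m=(W[...,2]>0.229)&(W[...,2]<0.245)&(W[...,0]>0.45)&(W[...,0]<0.85)&(abs(W[...,1])<0.45)
    px=c['pixels'].astype(int)
    bright=px.min(-1)>110
    m&=bright
    P=W[m]
    print(n,m.sum())
    if len(P)>20:
        l=cv2.fitLine(P[:,:2].astype(np.float32),cv2.DIST_HUBER,0,0.01,0.01).ravel(); print(l)
        d=(P[:,:2]-l[2:])@l[:2]; r=(P[:,:2]-l[2:])@np.array([-l[1],l[0]])
        k=abs(r)<0.012
        print(P[k].min(0),P[k].max(0), k.sum())
for n in ['scene','side']:
    c=snap(n)
    for nm,z in (('rail_neck',.23),('rail_stop',.23),('mark_band',.23),('dispatch_rail',0),('counter',0),('counter_axis',.06),('lever_tab',.076),('carrier_1',0.0),('mug',0),('tape_measure',0),('calculator',0),('stapler',0)):
        for r in models.spot_point(nm,n): print(n,nm,round(r['conf'],2),at_z(c,*r['location'],z)[:2])
E
```

```text
scene 372
[0.3576 0.9339 0.6448 0.0815]
[ 0.6164 -0.0093  0.2293] [0.644  0.1112 0.2407] 81
side 770
[ 0.2868 -0.958   0.7373 -0.2293]
[ 0.633  -0.4023  0.229 ] [0.7998 0.1425 0.2437] 145
wrist 14143
[0.0905 0.9959 0.6281 0.049 ]
[ 0.6166 -0.0224  0.229 ] [0.6459 0.1153 0.2421] 14135
scene rail_neck 0.68 [ 0.6189 -0.0904]
scene rail_stop 0.96 [0.6563 0.2076]
scene dispatch_rail 0.82 [0.6391 0.0095]
scene counter 0.6 [0.4798 0.3314]
scene counter_axis 0.89 [0.4817 0.3489]
scene counter_axis 0.4 [0.4315 0.2207]
scene lever_tab 0.67 [0.4127 0.3928]
scene lever_tab 0.4 [0.4468 0.3015]
scene carrier_1 0.89 [0.476  0.0283]
scene carrier_1 0.86 [ 0.4886 -0.2559]
scene carrier_1 0.64 [0.4779 0.177 ]
scene carrier_1 0.52 [0.6294 0.4705]
scene mug 0.68 [ 0.503  -0.4254]
scene calculator 0.56 [ 0.3986 -0.3952]
scene stapler 0.62 [0.6277 0.4694]
side rail_neck 0.63 [ 0.6157 -0.091 ]
side rail_stop 0.74 [0.6569 0.2164]
side rail_stop 0.63 [0.4776 0.0545]
side dispatch_rail 0.67 [0.6365 0.0283]
side dispatch_rail 0.52 [ 0.5839 -0.3107]
side dispatch_rail 0.16 [ 0.404  -0.3767]
side counter 0.62 [0.4948 0.3305]
side counter 0.33 [0.4552 0.3904]
side counter_axis 0.74 [0.488  0.3366]
side counter_axis 0.46 [ 0.4676 -0.2771]
side lever_tab 0.58 [0.4416 0.29  ]
side carrier_1 0.82 [ 0.464  -0.2373]
side carrier_1 0.73 [0.4825 0.1976]
side carrier_1 0.68 [0.475  0.0369]
side mug 0.62 [ 0.5222 -0.4343]
side tape_measure 0.66 [ 0.5736 -0.3125]
side calculator 0.64 [0.4773 0.185 ]
side calculator 0.59 [ 0.3994 -0.3801]
side stapler 0.56 [0.6342 0.4708]
```

>>> arm_command:
  rows: [0,-4,0,0,0,0,1,0,-8,0,0,0,0,1,0,-12,0,0,0,0,1,0,-12,0,0,0,0,1,0,-12,0,0,0,0,1]

```text
time: 5.62
ee_pos: [0.5505, -0.0, 0.4266]
tcp_rot: [-90.0, -0.3, -0.0]
wrist_force: [-0.1, -0.4, -1.1]
opening: 0.0853
```

```bash
python3 - <<'E'
from h import *
np.set_printoptions(precision=4,suppress=True)
for n in ['scene','side','wrist']:
    c=snap(n,n+'1.png'); pickle.dump(c,open(n+'1.pkl','wb'))
    for nm,z in (('rail_neck',.23),('rail_stop',.23),('mark_band',.23),('dispatch_rail',0),('counter',0),('counter_axis',.06),('lever_tab',.076),('carrier_1',0.0)):
        for r in models.spot_point(nm,n): print(n,nm,round(r['conf'],2),at_z(c,*r['location'],z)[:2])
c=pickle.load(open('wrist1.pkl','rb'))
W=cloud(c); px=c['pixels'].astype(int)
m=(W[...,2]>0.225)&(W[...,2]<0.25)&(W[...,0]>0.58)&(W[...,0]<0.70)&(abs(W[...,1])<0.25)
P=W[m]
for y in np.arange(-0.2,0.22,0.005):
    k=abs(P[:,1]-y)<0.0025
    if k.sum()>3: print(round(y,4),k.sum(),P[k].min(0),P[k].max(0))
E
```

```text
scene rail_neck 0.8 [ 0.6007 -0.0933]
scene rail_neck 0.41 [0.2754 0.3487]
scene rail_neck 0.34 [0.3201 0.4611]
scene rail_stop 0.87 [0.6487 0.217 ]
scene dispatch_rail 0.81 [0.6443 0.0189]
scene counter 0.66 [0.4837 0.3394]
scene counter_axis 0.96 [0.4823 0.3447]
scene lever_tab 0.67 [0.4458 0.2925]
scene carrier_1 0.98 [0.4651 0.0412]
scene carrier_1 0.8 [ 0.4608 -0.23  ]
scene carrier_1 0.73 [0.4779 0.1852]
side rail_neck 0.83 [ 0.6235 -0.0888]
side rail_stop 0.81 [0.6569 0.2176]
side dispatch_rail 0.59 [0.6395 0.0361]
side counter 0.98 [0.4876 0.3402]
side counter_axis 0.75 [0.6319 0.1127]
side lever_tab 0.65 [0.4444 0.2919]
side carrier_1 0.97 [ 0.4571 -0.2313]
side carrier_1 0.76 [0.4748 0.033 ]
side carrier_1 0.73 [0.4795 0.2016]
wrist rail_neck 0.92 [ 0.6167 -0.097 ]
wrist rail_stop 0.73 [0.5091 0.1333]
wrist mark_band 0.77 [ 0.6228 -0.0253]
wrist mark_band 0.26 [0.5115 0.1323]
wrist counter 0.72 [ 0.4661 -0.234 ]
wrist carrier_1 0.85 [0.4682 0.0344]
wrist carrier_1 0.66 [ 0.4696 -0.2334]
-0.18 11 [ 0.5959 -0.1807  0.226 ] [ 0.5964 -0.1779  0.2358]
-0.175 18 [ 0.596  -0.1771 
[... 3104 characters left out ...]
.0825 0.2299] [0.6432 0.0875 0.2409]
0.09 176 [0.6267 0.0875 0.2297] [0.6449 0.0924 0.2421]
0.095 190 [0.6273 0.0926 0.2291] [0.6446 0.0975 0.241 ]
0.1 187 [0.6278 0.0975 0.2295] [0.6459 0.1025 0.2414]
0.105 195 [0.6283 0.1026 0.2283] [0.6457 0.1075 0.2412]
0.11 192 [0.6289 0.1075 0.2297] [0.6461 0.1125 0.2416]
0.115 206 [0.6294 0.1125 0.2288] [0.6474 0.1175 0.2412]
0.12 204 [0.6297 0.1175 0.2289] [0.6475 0.1224 0.2414]
0.125 214 [0.6304 0.1225 0.2294] [0.648  0.1275 0.2417]
0.13 213 [0.6309 0.1275 0.2287] [0.6486 0.1325 0.2415]
0.135 217 [0.6314 0.1325 0.2291] [0.6485 0.1375 0.2413]
0.14 219 [0.6317 0.1376 0.2288] [0.6491 0.1425 0.2416]
0.145 68 [0.6324 0.1425 0.2291] [0.6499 0.1453 0.2407]
```

View pics/wrist1.png

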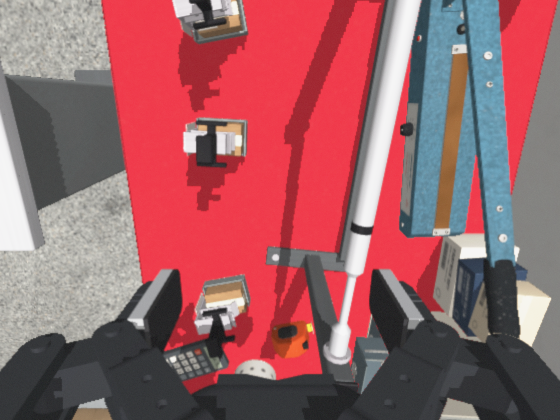

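View pics/scene1.png

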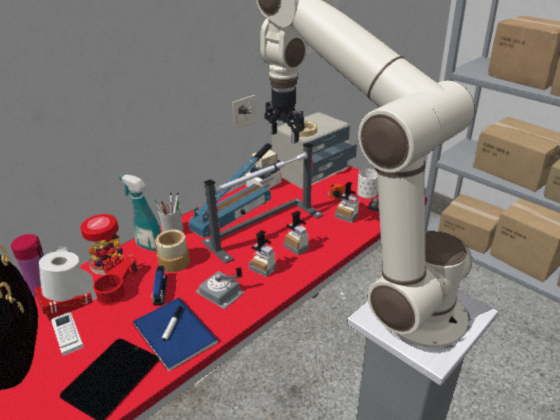

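```bash
cat >> h.py <<'E'
def carr(c,xy,verbose=True):
    """find head/tray of a carrier near xy using cloud"""
    W=cloud(c); d=np.hypot(W[...,0]-xy[0],W[...,1]-xy[1])<0.075
    px=c['pixels'].astype(int); dark=px.max(-1)<75
    out={}
    for nm,lo,hi,f in (('head',.136,.150,dark),('buf',.088,.106,dark)):
        m=d&f&(W[...,2]>lo)&(W[...,2]<hi)
        P=W[m][:,:2]
        if len(P)<8: continue
        r=cv2.minAreaRect((P*1000).astype(np.float32))
        out[nm]=(np.array(r[0])/1000,r[1],r[2],len(P),np.median(P,0))
        if verbose: print(nm,len(P),'c',np.round(r[0],1),'size',np.round(r[1],1),'ang',round(r[2],1),'med',P.mean(0).round(4))
    m=d&(W[...,2]>0.008)&(W[...,2]<0.022)
    P=W[m][:,:2]
    if len(P)>8:
        r=cv2.minAreaRect((P*1000).astype(np.float32)); print('tray',len(P),'c',np.round(r[0],1),'size',np.round(r[1],1),'ang',round(r[2],1))
    return out
E
python3 - <<'E'
from h import *
c=pickle.load(open('wrist1.pkl','rb'))
for xy in ((.468,.034),(.466,-.232),(.479,.19)):
    carr(c,xy)
for n in ('scene','side'):
    c=pickle.load(open(n+'1.pkl','rb')); print(n)
    for xy in ((.468,.034),(.466,-.232),(.479,.19)):
        print(xy);carr(c,xy)
c=pickle.load(open('wrist1.pkl','rb'))
cv2.imwrite('pics/w1z.png',cv2.resize(c['pixels'][90:360,150:290],None,fx=4,fy=2.2*1,interpolation=cv2.INTER_CUBIC) if 0 else cv2.resize(c['pixels'][100:190,150:290],None,fx=5,fy=5,interpolation=cv2.INTER_CUBIC))
E
```

```text
head 430 c [473.3  29.1] size [29.4 16.5] ang 87.1 med [0.4737 0.0291]
buf 291 c [473.1  29.1] size [53.1 34.1] ang 86.1 med [0.4741 0.0317]
tray 197 c [473.5  29.9] size [48.8 68.6] ang 86.8
head 262 c [ 467.4 -232.9] size [17.7 30.2] ang 13.2 med [ 0.4677 -0.2312]
buf 244 c [ 467.6 -231.1] size [32.7 53.4] ang 12.2 med [ 0.4685 -0.2232]
tray 294 c [ 467.6 -231.1] size [69.4 50.3] ang 11.2
head 44 c [477.  167.2] size [14.6  1.8] ang 2.5 med [0.4762 0.1672]
buf 303 c [477.6 163.9] size [35.1 19.1] ang 10.8 med [0.4784 0.1594]
tray 350 c [475.4 176.5] size [70.4 39.9] ang 10.0
scene
(0.468, 0.034)
head 27 c [469.   32.6] size [25.  20.4] ang 60.8 med [0.4687 0.0319]
buf 48 c [465.7  30.1] size [57.1 27.8] ang 80.4 med [0.4681 0.0337]
tray 96 c [471.9  31.9] size [50.9 75.3] ang 86.7
(0.466, -0.232)
head 18 c [ 463.4 -231.1] size [12.9 24.1] ang 17.7 med [ 0.4623 -0.2287]
buf 42 c [ 457.7 -230.2] size [62.5 30.9] ang 76.3 med [ 0.4617 -0.2232]
tray 84 c [ 451.2 -217.7] size [81.2 41.2] ang 44.5
(0.479, 0.19)
head 27 c [471.6 183.4] size [14.2 23.9] ang 16.0 med [0.47   0.1843]
buf 55 c [466.8 182.3] size [55.4 29.1] ang 87.5 med [0.4692 0.1859]
tray 122 c [461.8 196.5] size [85.6 46.2] ang 40.8
side
(0.468, 0.034)
head 33 c [475.5  27.3] size [25.2 16.3] ang 84.7 med [0.4751 0.025 ]
buf 57 c [475.5  29.3] size [57.3 35.5] ang 89.8 med [0.4756 0.0254]
tray 97 c [467.   22.2] size [43.8 84. ] ang 88.2
(0.466, -0.232)
head 45 c [ 470.2 -234.3] size [15.9 25.7] ang 3.5 med [ 0.4701 -0.2357]
buf 73 c [ 470.3 -234.2] size [32.9 55. ] ang 13.0 med [ 0.4725 -0.2447]
tray 105 c [ 467.  -245.4] size [45.4 76.7] ang 76.0
(0.479, 0.19)
head 26 c [477.1 180.7] size [15.7 30.4] ang 9.7 med [0.4775 0.1792]
buf 47 c [477.1 181.1] size [32.4 57.7] ang 10.5 med [0.4761 0.1752]
tray 47 c [474.1 192.5] size [83.7 91.5] ang 25.1
```

View pics/w1z.png

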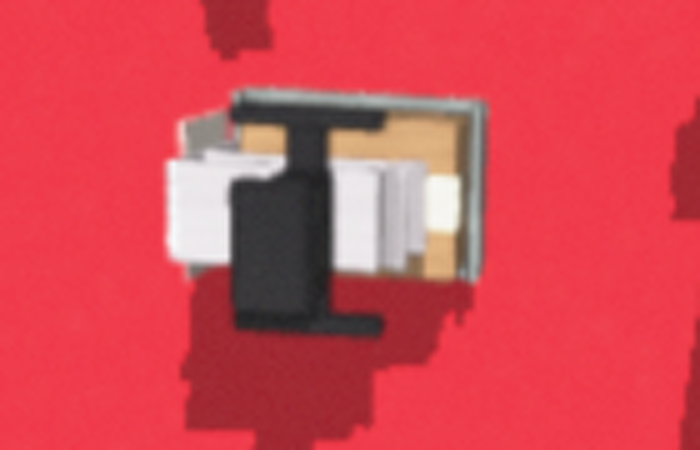

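>>> arm_command:
  rows: [-2,3,1,0,1,0,1,-4,7,2,0,2,0,1,-6,11,2.9,0,3.3,0,1,-7.7,15,2.9,0,3.3,0,1,-7.7,18,2.9,0,3.3,0,1,-7.7,18,2.9,0,3.3,0,1,-7.7,18,2.9,0,3.3,0,1]
  force: 40

```text
time: 7.55
ee_pos: [0.4721, 0.029, 0.2433]
tcp_rot: [-90.0, 0.2, -3.3]
wrist_force: [-0.3, -0.0, 1.8]
opening: 0.085
```

```bash
python3 - <<'E'
from h import *
c=snap('wrist','w2.png'); carr(c,(.473,.029)); o=sensors.get_obs(); print(o['ee_pos'],o['tcp_rot'],o['wrist_force'])
E
```

```text
head 1372 c [472.2  29.3] size [29.5 17.7] ang 87.9 med [0.4723 0.03  ]
buf 758 c [472.   29.3] size [53.5 34.4] ang 86.7 med [0.4729 0.0426]
tray 539 c [471.8  49.8] size [72.6 25.3] ang 12.6
[0.47364156 0.02896851 0.24593575] [-89.98901934  -0.10207741  -3.30529128] [ 1.45169632e-01 -8.00692765e-04  9.77485124e-01]
```

View pics/w2.png

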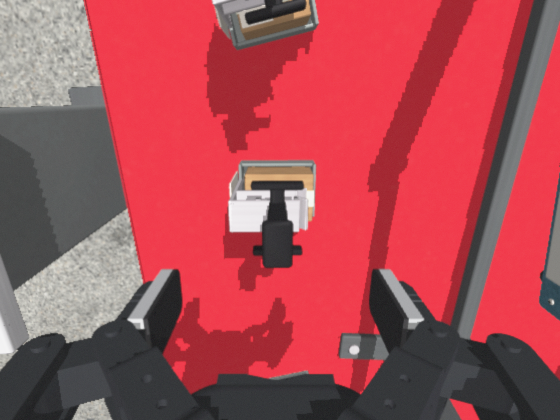

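>>> arm_command:
  rows: [-0.1,2,0,0,0,0,1,-0.1,4,0,0,0,0,1,-0.1,6,0,0,0,0,1,-0.1,7.2,0,0,0,0,1,-0.1,7.2,0,0,0,0,1,-0.1,7.2,0,0,0,0,-1,-0.1,7.2,0,0,0,0,-1,-0.1,7.2,0,0,0,0,-1,-0.1,7.2,0,0,0,0,-1,-0.1,7.2,0,0,0,0,-1,-0.1,7.2,0,0,0,0,-1,-0.1,7.2,0,0,0,0,-1]
  force: 40

```text
time: 8.6
ee_pos: [0.4724, 0.0291, 0.1725]
tcp_rot: [-90.0, -0.1, -3.3]
wrist_force: [1.0, -0.6, 3.3]
opening: 0.0156
```

```bash
python3 - <<'E'
from h import *
for i in range(3):
    c=snap('wrist','w3.png'); o=sensors.get_obs(); print(o['time'],o['ee_pos'],o['tcp_rot'],o['wrist_force'],o['opening'])
s=snap('side','s3.png'); cv2.imwrite('pics/s3.png',cv2.resize(s['pixels'][150:350,180:400],None,fx=3.4,fy=3,interpolation=cv2.INTER_CUBIC))
E
```

```text
8.65 [0.47236278 0.02906546 0.1724559 ] [-8.99944208e+01 -7.59002808e-02 -3.29964008e+00] [0.57159725 0.34146536 2.89808048] 0.015498866726885769
8.7 [0.47236183 0.02907191 0.17246245] [-8.99945065e+01 -7.75964540e-02 -3.29925235e+00] [ 1.0706919  -0.33285608  4.14928595] 0.01521692333674408
8.75 [0.47236022 0.02906001 0.17243098] [-8.99932156e+01 -7.59012831e-02 -3.29870688e+00] [2.22943112 0.11519074 4.47134159] 0.015377055396135519
```

View pics/w3.png

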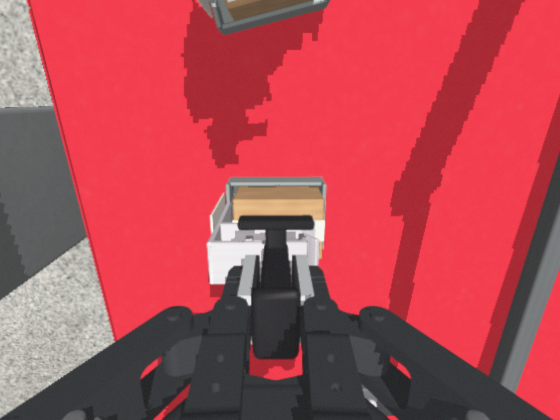

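View pics/s3.png

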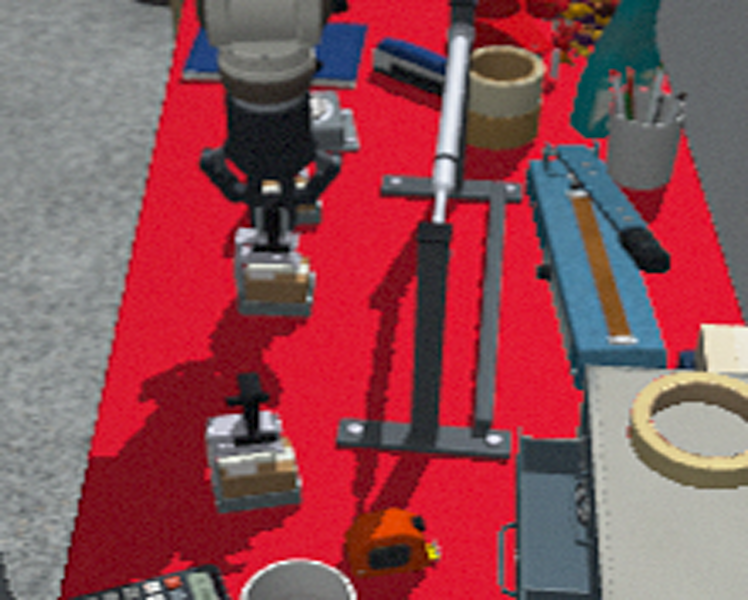

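>>> arm_command:
  rows: [0,-0.5,0,0,0,0,-1,0,-1,0,0,0,0,-1,0,-2,0,0,0,0,-1,0,-3,0,0,0,0,-1,0,-3,0,0,0,0,-1,0,-3,0,0,0,0,-1]

```text
time: 9.3
ee_pos: [0.4724, 0.0291, 0.2027]
tcp_rot: [-90.0, -0.1, -3.3]
wrist_force: [-0.1, 0.8, -3.0]
opening: 0.0155
```

```bash
python3 - <<'E'
from h import *
for i in range(3):
    c=snap('wrist','w4.png'); o=sensors.get_obs(); print(o['time'],o['ee_pos'],o['tcp_rot'],o['wrist_force'],o['opening'])
W=cloud(c)
s=snap('scene','s4.png'); cv2.imwrite('pics/s4.png',cv2.resize(s['pixels'][180:320,230:390],None,fx=4.5,fy=4,interpolation=cv2.INTER_CUBIC))
m=(abs(W[...,0]-.472)<.06)&(abs(W[...,1]-.04)<.05)&(W[...,2]>.03)
# tray rim front edge
m2=m&(W[...,2]<.055)
P=W[m2]; print(len(P),P.min(0),P.max(0)) if len(P) else 0
E
```

```text
9.35 [0.47211626 0.02908633 0.20207506] [-8.99951179e+01 -2.12168366e-02 -3.29913049e+00] [-0.01482435  0.16716218 -3.14238472] 0.015409101923365994
9.4 [0.47193037 0.02905968 0.20165847] [-9.00030067e+01  1.99993483e-02 -3.29921677e+00] [ 0.60552372 -0.43683841 -1.99227405] 0.015726828268705192
9.45 [0.47184191 0.02905107 0.20150065] [-9.00040448e+01  3.61331424e-02 -3.30197044e+00] [ 0.49605014 -0.50106927 -2.13840374] 0.015404128634437343
1552 [0.4360186  0.00278529 0.03006144] [0.50774357 0.05567409 0.05497905]
```

View pics/w4.png

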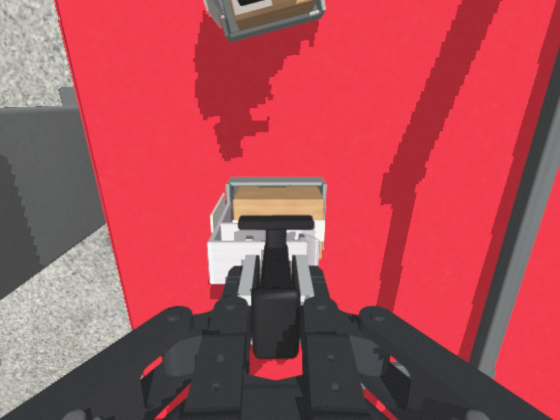

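View pics/s4.png

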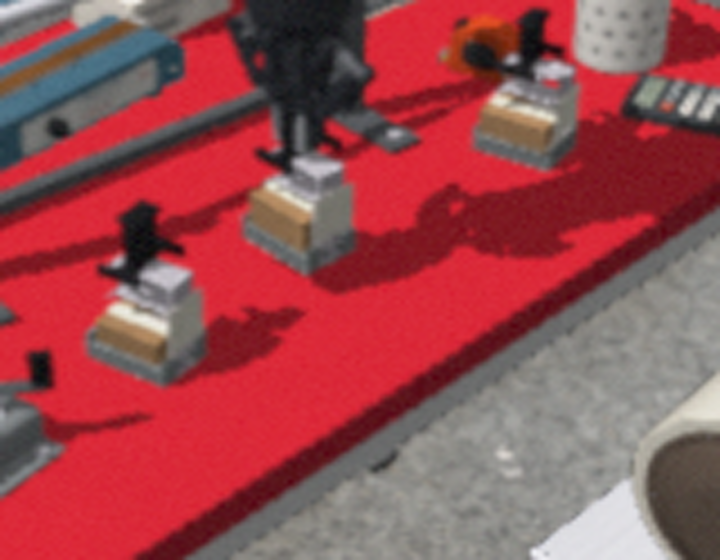

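>>> arm_command:
  rows: [0,-4,0,0,0,0,-1,0,-8,0,0,0,0,-1,0,-12.8,0,0,0,0,-1,2,-12.8,-2,0,1,0,-1,4,-12.8,-5,0,2,0,-1,6.1,-12.8,-8,0,2.6,0,-1,6.1,-12.8,-11.3,0,2.6,0,-1,6.1,-12.8,-11.3,0,2.6,0,-1,6.1,-12.8,-11.3,0,2.6,0,-1,6.1,-12.8,-11.3,0,2.6,0,-1,6.1,-12.8,-11.3,0,2.6,0,-1,6.1,-12.8,-11.3,0,2.6,0,-1]

```text
time: 10.5
ee_pos: [0.5263, -0.0863, 0.33]
tcp_rot: [-90.0, -0.0, -5.8]
wrist_force: [-0.4, -0.4, -3.0]
opening: 0.0148
```

```bash
python3 - <<'E'
from h import *
for i in range(3):
    c=snap('wrist','w5.png'); o=sensors.get_obs(); print(o['time'],o['ee_pos'],o['tcp_rot'],o['wrist_force'],o['opening'])
for n in ('scene','side'):
    s=snap(n,n+'5.png'); pickle.dump(s,open(n+'5.pkl','wb'))
    print(n,[(round(r['conf'],2),at_z(s,*r['location'],.23)[:2].round(4)) for r in models.spot_point('rail_neck',n)])
s=pickle.load(open('side5.pkl','rb')); cv2.imwrite('pics/s5.png',cv2.resize(s['pixels'][150:290,210:370],None,fx=4.5,fy=4,interpolation=cv2.INTER_CUBIC))
E
```

```text
10.55 [ 0.52631781 -0.08633278  0.33004956] [-8.99959950e+01 -1.64679504e-02 -5.81842809e+00] [ 0.29436294  0.04993625 -2.36576214] 0.014596392196862524
10.6 [ 0.52631785 -0.0864314   0.3300679 ] [-8.99979362e+01 -1.81646889e-02 -5.82578815e+00] [-0.21434812 -0.25946911 -2.990332  ] 0.015005631073446938
10.65 [ 0.52633793 -0.08652445  0.33008481] [-8.99998952e+01 -2.06226592e-02 -5.83215337e+00] [ 0.19861891  1.03318451 -2.35828659] 0.014553240446692876
scene [(0.67, array([ 0.597 , -0.0637]))]
side [(0.66, array([ 0.6173, -0.0852])), (0.28, array([0.6554, 0.2132]))]
```

View pics/w5.png

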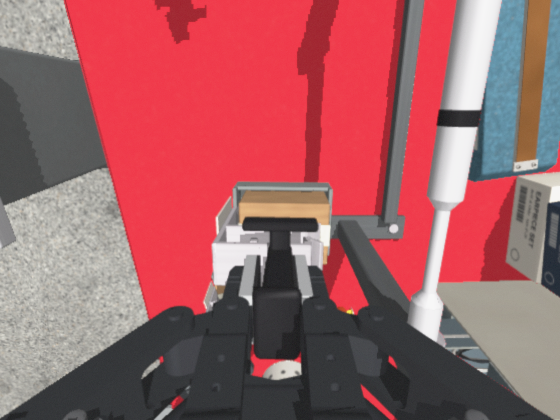

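View pics/s5.png

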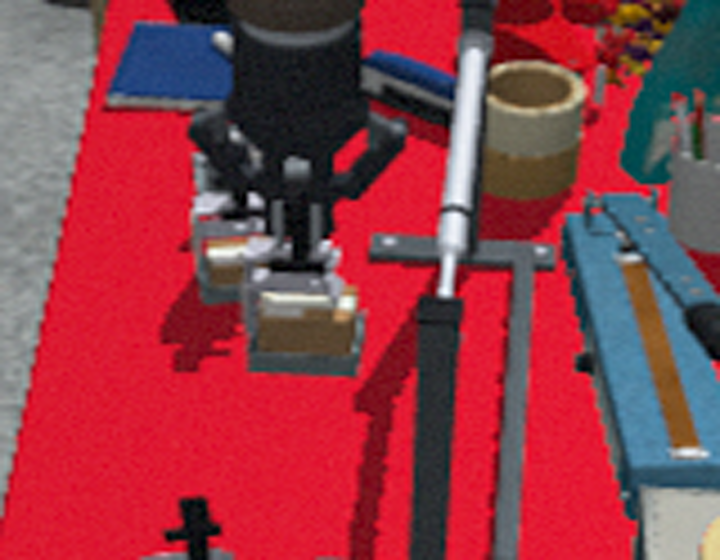

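```bash
cat >> h.py <<'E'
def neck(c):
    W=cloud(c); px=c['pixels'].astype(int)
    a=np.array([.1032,.9947]); n=np.array([.9947,-.1032]); o=np.array([.6162,-.097])
    m=(W[...,2]>.222)&(W[...,2]<.25)
    P=W[m]; s=(P[:,:2]-o)@a; t=(P[:,:2]-o)@n
    for k in np.arange(-.045,.12,.004):
        q=(abs(s-k)<.002)&(abs(t)<.025)
        if q.sum()>3: print(round(k,3),q.sum(),'t %.1f..%.1f mm zmax %.1f'%(t[q].min()*1e3,t[q].max()*1e3,P[q,2].max()*1e3))
E
python3 - <<'E'
from h import *
neck(snap('wrist'))
E
```

```text
-0.045 189 t -9.1..8.0 mm zmax 240.9
-0.041 182 t -9.0..7.8 mm zmax 241.1
-0.037 196 t -9.1..7.3 mm zmax 241.1
-0.033 296 t -8.9..8.9 mm zmax 240.5
-0.029 168 t -5.7..6.1 mm zmax 237.8
-0.025 94 t -3.9..3.9 mm zmax 236.3
-0.021 92 t -4.4..3.5 mm zmax 235.8
-0.017 95 t -4.1..3.4 mm zmax 236.0
-0.013 94 t -4.8..3.4 mm zmax 235.8
-0.009 101 t -4.0..3.2 mm zmax 236.2
-0.005 101 t -4.0..3.5 mm zmax 235.7
-0.001 100 t -3.9..3.8 mm zmax 235.6
0.003 99 t -4.3..4.0 mm zmax 235.6
0.007 111 t -4.1..3.7 mm zmax 236.6
0.011 108 t -4.0..3.9 mm zmax 236.2
0.015 115 t -4.3..3.9 mm zmax 235.8
0.019 108 t -4.1..3.7 mm zmax 236.5
0.023 109 t -4.4..4.0 mm zmax 235.8
0.027 130 t -6.7..6.3 mm zmax 239.2
0.031 229 t -8.9..7.6 mm zmax 241.1
0.035 275 t -9.0..8.1 mm zmax 240.9
0.039 295 t -9.3..7.9 mm zmax 241.2
0.043 291 t -9.3..7.5 mm zmax 241.0
0.047 302 t -9.5..8.3 mm zmax 241.5
0.051 307 t -9.8..7.9 mm zmax 240.8
0.055 322 t -9.2..7.8 mm zmax 240.9
0.059 321 t -9.1..7.3 mm zmax 241.2
0.063 329 t -9.1..7.9 mm zmax 241.4
0.067 340 t -9.2..7.3 mm zmax 241.9
0.071 372 t -9.3..7.9 mm zmax 241.6
0.075 361 t -9.4..8.0 mm zmax 241.6
0.079 346 t -8.9..7.7 mm zmax 241.0
0.083 391 t -9.5..8.1 mm zmax 240.8
0.087 385 t -9.1..7.9 mm zmax 241.7
0.091 383 t -9.5..7.9 mm zmax 241.6
0.095 421 t -9.3..8.1 mm zmax 241.0
0.099 421 t -9.3..8.2 mm zmax 241.4
0.103 443 t -9.4..8.7 mm zmax 241.0
0.107 437 t -9.2..8.7 mm zmax 241.4
0.111 468 t -9.5..8.7 mm zmax 241.2
0.115 466 t -9.2..8.3 mm zmax 241.4
0.119 443 t -9.6..8.5 mm zmax 241.7
```

```bash
python3 - <<'E'
from h import *
for n in ('wrist','scene','side'):
    c=snap(n); W=cloud(c); px=c['pixels'].astype(int)
    m=(px[...,2]>200)&(px[...,1]<80)&(abs(W[...,2])<.02)&(W[...,0]<.75)
    print(n,m.sum(),np.median(W[m][:,2]),np.std(W[m][:,2]))
    P=W[(abs(W[...,0]-.626-.1037*W[...,1])<.004)&(W[...,1]>-.02)&(W[...,1]<.18)&(W[...,2]>.22)&(W[...,2]<.26)]
    print(len(P),np.percentile(P[:,2],[50,95]) if len(P) else '')
print(sensors.get_obs()['ee_pos'])
E
```

```text
wrist 72529 0.00030033705088422513 0.000825048622951661
1966 [0.23950372 0.2406871 ]
scene 20719 -0.001361579654254208 0.002215151006564721
105 [0.23534245 0.2387574 ]
side 16750 0.001540134883989852 0.002306834671558102
95 [0.24082294 0.24344405]
[ 0.52639904 -0.08724709  0.32990216]
```

>>> arm_command:
  rows: [2,0,-0.1,0,0,0,-1,4,0,-0.1,0,0,0,-1,5,0,-0.1,0,0,0,-1,5.7,0,-0.1,0,0,0,-1,6.4,0,-0.1,0,0,0,-1,7.1,0,-0.1,0,0,0,-1,7.7,0,-0.1,0,0,0,-1,8.3,0,-0.1,0,0,0,-1,9,0,-0.1,0,0,0,-1,9,0,-0.1,0,0,0,-1,9,0,-0.1,0,0,0,-1]

```text
time: 11.97
ee_pos: [0.616, -0.0975, 0.3297]
tcp_rot: [-90.0, 0.0, -5.9]
wrist_force: [-0.9, -0.3, -2.6]
opening: 0.0146
```

```bash
python3 - <<'E'
from h import *
for i in range(3):
    c=snap('wrist','w6.png'); o=sensors.get_obs(); print(o['time'],o['ee_pos'],o['tcp_rot'],o['wrist_force'],o['opening'])
s=snap('side'); cv2.imwrite('pics/s6.png',cv2.resize(s['pixels'][150:290,210:370],None,fx=4.5,fy=4,interpolation=cv2.INTER_CUBIC))
E
```

```text
12.0167 [ 0.61577867 -0.09750951  0.32979102] [-9.00007050e+01  2.10864317e-02 -5.90157853e+00] [-0.58088976  0.48449729 -2.23995177] 0.014747196399282354
12.0667 [ 0.61564131 -0.09750323  0.32993087] [-8.99968727e+01  1.05051336e-02 -5.90147399e+00] [ 0.04444595 -0.38241724 -3.17084654] 0.014733102028483373
12.1167 [ 0.61558375 -0.09748733  0.32999725] [-8.99994959e+01  3.71288199e-03 -5.90019461e+00] [ 0.41698462  0.22504446 -2.73405233] 0.014523711257761307
```

View pics/w6.png

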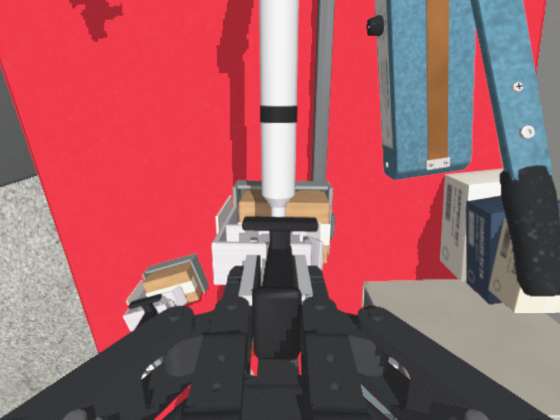

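View pics/s6.png

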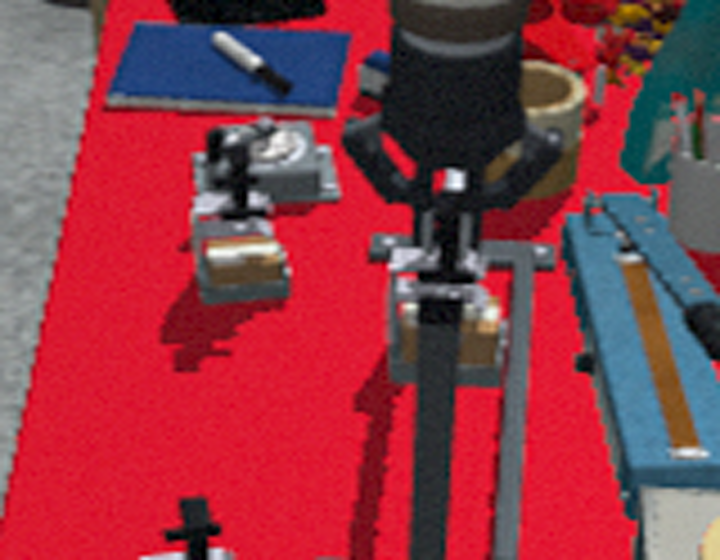

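>>> arm_command:
  rows: [0,0.3,0,0,0,0,-1,0,0.5,0,0,0,0,-1,0,0.5,0.7,0,0,0,-1,0,0.5,1.4,0,0,0,-1,0,0.5,2.1,0,0,0,-1,0,0.5,2.8,0,0,0,-1,0,0.5,3.5,0,0,0,-1,0,0.5,4.2,0,0,0,-1,0,0.5,5,0,0,0,-1,0,0.5,6,0,0,0,-1,0,0.5,6,0,0,0,-1]

```text
time: 13.08
ee_pos: [0.6222, -0.0359, 0.3248]
tcp_rot: [-90.0, 0.0, -5.8]
wrist_force: [0.8, -0.1, -3.3]
opening: 0.0144
```

```bash
python3 - <<'E'
from h import *
for i in range(3):
    c=snap('wrist','w7.png'); o=sensors.get_obs(); print(o['time'],o['ee_pos'],o['tcp_rot'],o['wrist_force'],o['torque'],o['opening'])
E
```

```text
13.1333 [ 0.62207399 -0.03675197  0.32484024] [-8.99959920e+01  5.42761234e-03 -5.82429260e+00] [ 0.17568406  0.21162035 -2.02149527] [-0.0837744  -0.03345849  0.04072707] 0.01500784394278816
13.1833 [ 0.62203138 -0.03731823  0.32484502] [-9.00092136e+01  4.07159070e-03 -5.84713962e+00] [-0.29645172 -0.38485438 -2.72308703] [ 0.01404287  0.03762817 -0.00648067] 0.014522287830563115
13.2333 [ 0.6219819 -0.0377313  0.324863 ] [-9.00109648e+01  4.40091363e-03 -5.87763180e+00] [-0.41364953 -0.06848113 -2.54183064] [-0.0193922  -0.00951194 -0.06050836] 0.014705553840641896
```

View pics/w7.png

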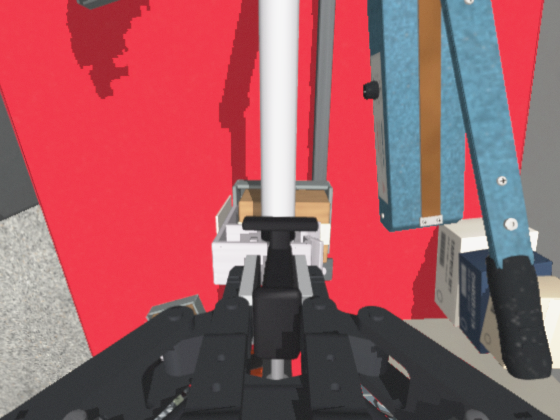

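>>> arm_command:
  rows: [0,0,2.5,0,0,0,-1,0,0,5,0,0,0,-1,0,0,7.5,0,0,0,-1,0,0,10,0,0,0,-1,0,0,12.5,0,0,0,-1,0,0,15,0,0,0,-1,0,0,17.5,0,0,0,-1,0,0,19.5,0,0,0,-1,0,0,21,0,0,0,-1,0,0,22,0,0,0,-1,0,0,22,0,0,0,-1,0,0,22,0,0,0,-1]

```text
time: 14.23
ee_pos: [0.6447, 0.1806, 0.3247]
tcp_rot: [-90.0, 0.0, -5.9]
wrist_force: [-0.7, -0.9, -2.2]
opening: 0.0147
```

```bash
python3 - <<'E'
from h import *
for i in range(3):
    c=snap('wrist','w8.png'); o=sensors.get_obs(); print(o['time'],o['ee_pos'],o['tcp_rot'],o['wrist_force'],o['torque'],o['opening'])
s=snap('side','side8.png'); cv2.imwrite('pics/s8.png',cv2.resize(s['pixels'][120:260,220:380],None,fx=4.5,fy=4,interpolation=cv2.INTER_CUBIC))
E
```

```text
14.2833 [0.64469008 0.18013031 0.32488952] [-9.00266127e+01  1.13850947e-03 -5.93148481e+00] [-0.01026444 -0.33545415 -2.84024854] [-0.03481095  0.01313823 -0.03198688] 0.014975475089743494
14.3333 [0.64467392 0.17987623 0.32501538] [-9.00205459e+01 -5.01548630e-03 -5.95833134e+00] [ 0.43182216  0.23603078 -3.01022997] [-0.03957921  0.03679449 -0.04120609] 0.014754661474494939
14.3833 [0.64464715 0.17982321 0.3251065 ] [-9.00129740e+01 -1.09003693e-02 -5.96835745e+00] [ 1.22539525  0.47799867 -2.87904666] [ 0.00827994 -0.00447096 -0.00746581] 0.014624467761364068
```

View pics/w8.png

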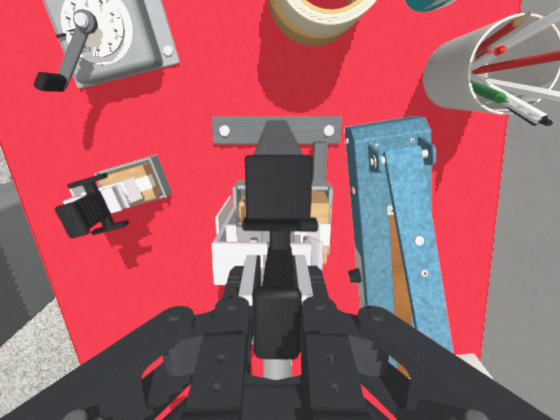

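View pics/s8.png

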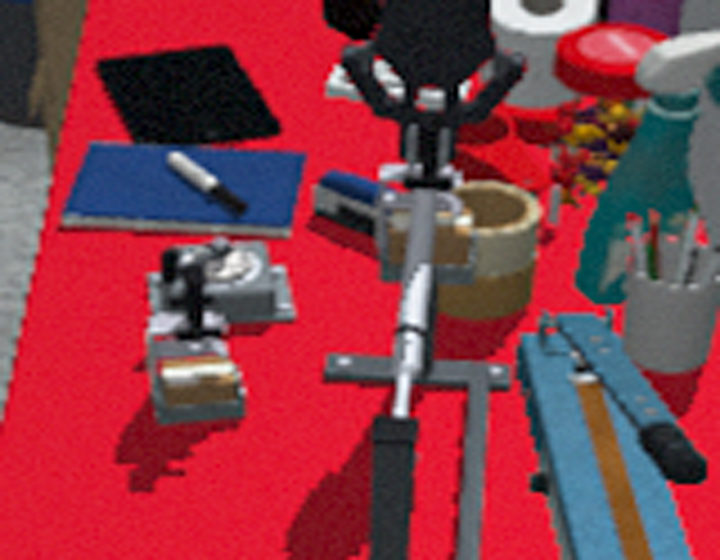

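>>> arm_command:
  rows: [0,0.1,0,0,0,0,-1,0,0.15,0,0,0,0,-1,0,0.15,0,0,0,0,-0.5,0,0.15,0,0,0,0,-0.2,0,0.15,0,0,0,0,0,0,0.15,0,0,0,0,0,0,0.15,0,0,0,0,0,0,-1,0,0,0,0,0,0,-4,0,0,0,0,0,0,-8,0,0,0,0,0,0,-10,0,0,0,0,0,0,-10,0,0,0,0,1]

```text
time: 15.43
ee_pos: [0.6442, 0.181, 0.4315]
tcp_rot: [-89.8, -0.5, -5.9]
wrist_force: [-0.7, -0.4, 0.9]
opening: 0.0536
```

```bash
python3 - <<'E'
from h import *
for i in range(2):
    c=snap('wrist','w9.png'); o=sensors.get_obs(); print(o['time'],o['ee_pos'],o['tcp_rot'],o['wrist_force'],o['opening'])
s=snap('side','side9.png'); cv2.imwrite('pics/s9.png',cv2.resize(s['pixels'][120:260,220:380],None,fx=4.5,fy=4,interpolation=cv2.INTER_CUBIC))
carr(c,(.477,.182))
E
```

```text
15.4833 [0.64487091 0.18114772 0.42847211] [-89.86072984  -0.35159869  -5.89408118] [ 1.41314569  1.43758897 -0.58836449] 0.06078689341215923
15.5333 [0.64506228 0.1811914  0.42600434] [-89.93695907  -0.16152182  -5.89355303] [-0.12218225  0.79991439 -0.17146276] 0.06771377958751792
head 373 c [475.8 181.5] size [16.8 28. ] ang 7.9 med [0.4764 0.1823]
buf 336 c [475.7 182. ] size [35.1 52.1] ang 9.8 med [0.4768 0.1817]
tray 326 c [476.5 182.5] size [68.5 49.8] ang 9.9
```

View pics/w9.png

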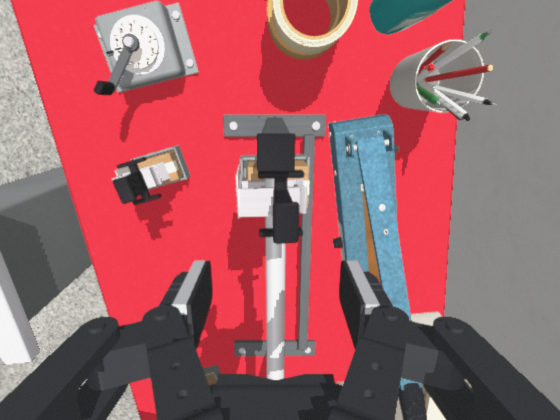

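View pics/s9.png

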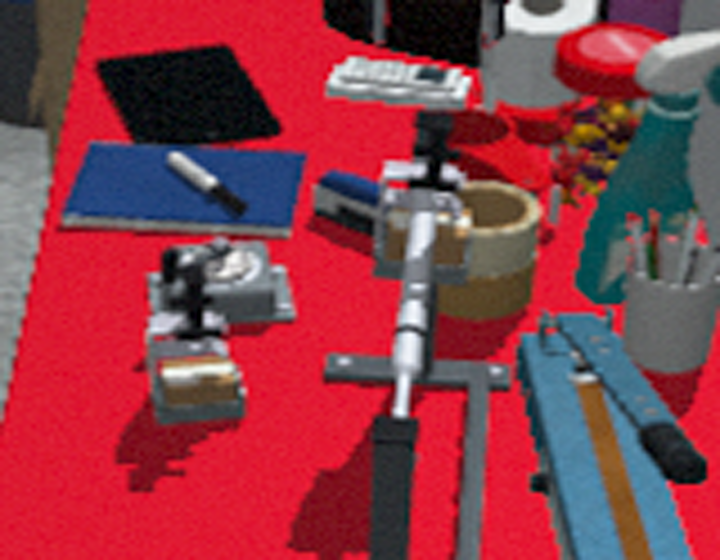

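>>> arm_command:
  rows: [-4,0,-0.4,0,-4,0,1,-8,0,-0.8,0,-8,0,1,-12,4,-1.2,0,-12,0,1,-16,8,-1.6,0,-15.8,0,1,-16.8,12,-1.6,0,-15.8,0,1,-16.8,16,-1.6,0,-15.8,0,1,-16.8,18,-1.6,0,-15.8,0,1,-16.8,18,-1.6,0,-15.8,0,1,-16.8,18,-1.6,0,-15.8,0,1,-16.8,18,-1.6,0,-15.8,0,1]

```text
time: 16.42
ee_pos: [0.4745, 0.1819, 0.2434]
tcp_rot: [-90.0, 0.2, 9.9]
wrist_force: [1.4, -0.1, 1.0]
opening: 0.0854
```

```bash
python3 - <<'E'
from h import *
for i in range(2):
    c=snap('wrist','w10.png'); o=sensors.get_obs(); print(o['time'],o['ee_pos'],o['tcp_rot'],o['wrist_force'],o['opening'])
carr(c,(.477,.182))
E
```

```text
16.4667 [0.47580379 0.18226373 0.24562563] [-9.00007889e+01 -1.22741494e-02  9.90189241e+00] [0.3604366  0.14924102 0.87809407] 0.08526479960791561
16.5167 [0.47657057 0.18249468 0.24673954] [-89.97625888  -0.12928423   9.89520272] [ 0.20078049 -0.68408329  0.49683258] 0.0854662337666889
head 1324 c [474.  182.1] size [17.2 29.3] ang 10.8 med [0.4738 0.1828]
buf 759 c [473.9 182.1] size [34.6 53.6] ang 9.9 med [0.4716 0.1946]
tray 647 c [472.7 183.4] size [68.9 49.7] ang 6.7
```

View pics/w10.png

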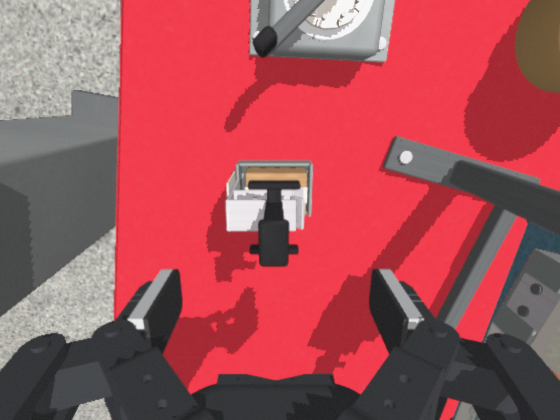

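>>> arm_command:
  rows: [-0.1,2,0,0,0,0,1,-0.15,4,0,0,0,0,1,-0.15,6,0,0,0,0,1,-0.15,7.3,0,0,0,0,1,-0.15,7.3,0,0,0,0,1,-0.15,7.3,0,0,0,0,-1,-0.15,7.3,0,0,0,0,-1,-0.15,7.3,0,0,0,0,-1,-0.15,7.3,0,0,0,0,-1,-0.15,7.3,0,0,0,0,-1,-0.15,7.3,0,0,0,0,-1,-0.15,7.3,0,0,0,0,-1]

```text
time: 17.52
ee_pos: [0.4746, 0.1822, 0.1725]
tcp_rot: [-90.0, -0.1, 9.9]
wrist_force: [-0.1, 0.0, 4.2]
opening: 0.0156
```

```bash
python3 - <<'E'
from h import *
for i in range(3):
    c=snap('wrist','w11.png'); o=sensors.get_obs(); print(o['time'],o['ee_pos'],o['tcp_rot'],o['wrist_force'],o['opening'])
E
```

```text
17.5667 [0.4745964  0.18219802 0.17251193] [-8.99868732e+01 -6.01567653e-02  9.90149151e+00] [-0.55854121 -0.5374139   4.17344431] 0.015921195194383946
17.6167 [0.47457182 0.18218721 0.17254078] [-8.99895120e+01 -6.19632203e-02  9.90191805e+00] [-0.41795913 -0.63677247  6.25292038] 0.01587429505244372
17.6667 [0.47461234 0.18219912 0.17254583] [-8.99882095e+01 -6.65113444e-02  9.90130017e+00] [-0.5047743   0.06250689  5.53107147] 0.01564217361921321
```

View pics/w11.png

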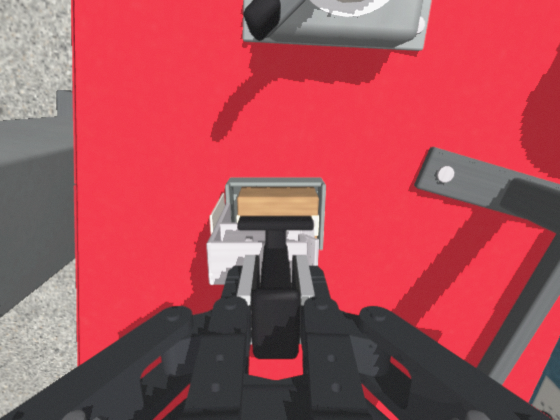

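>>> arm_command:
  rows: [0,-1,0,0,0,0,-1,0,-4.5,0,0,0,0,-1,0,-8.5,0,0,0,0,-1,0,-12.5,0,0,0,0,-1,0,-15.8,0,0,0,0,-1,0.1,-15.8,-3,0,2,0,-1,0.2,-15.8,-7,0,5,0,-1,0.3,-15.8,-11,0,8,0,-1,0.4,-15.8,-15,0,11,0,-1,0.5,-15.8,-19,0,14,0,-1,0.5,-15.8,-23,0,15.8,0,-1,0.5,-15.8,-26,0,15.8,0,-1]

```text
time: 18.67
ee_pos: [0.5238, -0.076, 0.3298]
tcp_rot: [-90.0, 0.0, -6.1]
wrist_force: [0.3, 1.1, -2.1]
opening: 0.0155
```

>>> arm_command:
  rows: [0,0,0,0,0,0,-1,0,0,0,0,0,0,-1,0,0,0,0,0,0,-1,0,0,0,0,0,0,-1]

```text
time: 19.0
ee_pos: [0.5238, -0.0723, 0.33]
tcp_rot: [-90.0, 0.0, -5.8]
wrist_force: [-0.8, 0.4, -2.7]
opening: 0.016
```

```bash
python3 - <<'E'
from h import *
for i in range(3):
    c=snap('wrist','w12.png'); o=sensors.get_obs(); print(o['time'],o['ee_pos'],o['tcp_rot'],o['wrist_force'],o['opening'])
c=snap('side','side12.png')
E
```

```text
19.05 [ 0.52387021 -0.07217478  0.32999756] [-8.99922588e+01  9.65982114e-03 -5.81687844e+00] [ 0.38118649  0.35506043 -1.90745434] 0.015692939662715826
19.1 [ 0.52390439 -0.07209535  0.33004357] [-8.99925116e+01 -2.92243556e-03 -5.80417380e+00] [ 0.41446061  0.42868551 -3.35594384] 0.01531258884869073
19.15 [ 0.52391146 -0.07215479  0.33006864] [-8.99936587e+01 -8.31127281e-03 -5.80761368e+00] [ 0.39854791  0.44073976 -2.93047687] 0.015789758394865003
```

View pics/w12.png

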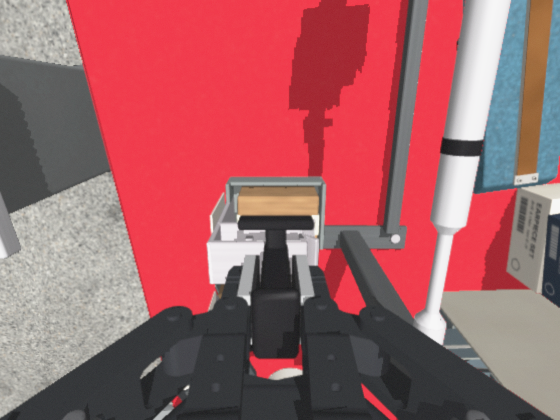

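View pics/side12.png

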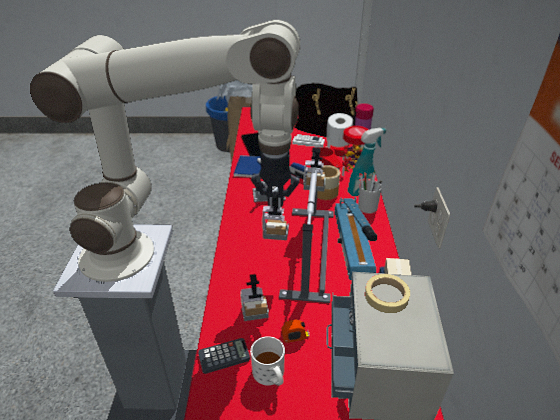

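>>> arm_command:
  rows: [1,0,-0.8,0,0,0,-1,2.5,0,-1.6,0,0.1,0,-1,4,0,-1.6,0,0.1,0,-1,5,0,-1.6,0,0.1,0,-1,5.7,0,-1.6,0,0.1,0,-1,6.4,0,-1.6,0,0.1,0,-1,7.1,0,-1.6,0,0.1,0,-1,7.8,0,-1.6,0,0.1,0,-1,8.6,0,-1.6,0,0.1,0,-1,9.4,0,-1.6,0,0.1,0,-1,9.4,0,-1.6,0,0.1,0,-1,9.4,0,-1.6,0,0.1,0,-1]

```text
time: 20.2
ee_pos: [0.616, -0.0987, 0.3297]
tcp_rot: [-90.0, 0.0, -6.0]
wrist_force: [-0.4, -0.3, -2.2]
opening: 0.016
```

```bash
python3 - <<'E'
from h import *
for i in range(3):
    c=snap('wrist','w13.png'); o=sensors.get_obs(); print(o['time'],o['ee_pos'],o['tcp_rot'],o['wrist_force'],o['opening'])
E
```

```text
20.25 [ 0.61571326 -0.09866316  0.32982146] [-9.00001424e+01  2.30852095e-02 -5.99452281e+00] [ 0.03550232 -0.8025759  -1.99765065] 0.01571888762012183
20.3 [ 0.61556972 -0.09866036  0.3299675 ] [-8.99999909e+01  1.34451018e-02 -5.99691155e+00] [-0.23928552 -0.16728702 -2.41487502] 0.015739272907247154
20.35 [ 0.61552176 -0.0986872   0.33009346] [-9.00016169e+01 -3.10799898e-03 -5.99800913e+00] [-0.11311352 -0.02981477 -2.29734843] 0.015738500080300234
```

View pics/w13.png

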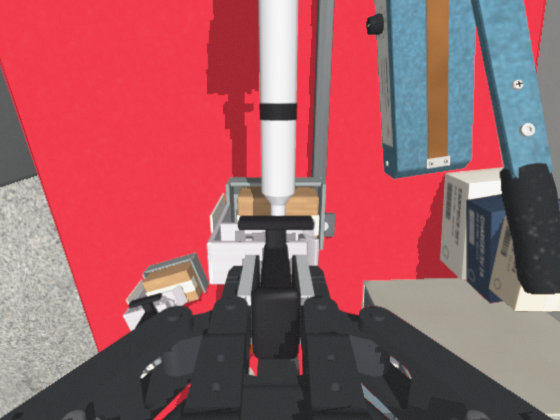

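>>> arm_command:
  rows: [0.1,0.3,0,0,0,0,-1,0.1,0.5,0,0,0,0,-1,0.1,0.5,0.7,0,0,0,-1,0.1,0.5,1.4,0,0,0,-1,0.1,0.5,2.1,0,0,0,-1,0.1,0.5,2.8,0,0,0,-1,0.1,0.5,3.5,0,0,0,-1,0.1,0.5,4.2,0,0,0,-1,0.1,0.5,5,0,0,0,-1,0.1,0.5,6,0,0,0,-1,0.1,0.5,6,0,0,0,-1]

```text
time: 21.27
ee_pos: [0.6233, -0.0373, 0.3248]
tcp_rot: [-90.0, 0.0, -5.9]
wrist_force: [-0.4, 0.7, -1.7]
opening: 0.0161
```

>>> arm_command:
  rows: [0,0,2.5,0,0,0,-1,0,0,5,0,0,0,-1,0,0,7.5,0,0,0,-1,0,0,10,0,0,0,-1,0,0,12.5,0,0,0,-1,0,0,14,0,0,0,-1,0,0,15,0,0,0,-1,0,0,15.8,0,0,0,-1,0,0,15.8,0,0,0,-1,0,0,15.8,0,0,0,-1]

```text
time: 22.1
ee_pos: [0.6397, 0.1175, 0.3248]
tcp_rot: [-90.0, 0.0, -6.0]
wrist_force: [-0.6, -0.1, -2.7]
opening: 0.0153
```

```bash
python3 - <<'E'
from h import *
for i in range(3):
    c=snap('wrist','w14.png'); o=sensors.get_obs(); print(o['time'],o['ee_pos'],o['tcp_rot'],o['wrist_force'],o['opening'])
E
```

```text
22.15 [0.63966964 0.11707536 0.32495788] [-9.00236106e+01 -3.59556777e-03 -6.03741476e+00] [ 0.23184051 -0.37112156 -2.05888528] 0.015905352441535122
22.2 [0.63967268 0.11690343 0.32498145] [-9.00178509e+01 -5.94582475e-03 -6.05725585e+00] [ 0.1835591  -0.40883259 -1.5807888 ] 0.015341307771729791
22.25 [0.63967634 0.11691104 0.32504588] [-9.00081599e+01 -1.18345747e-02 -6.06804543e+00] [ 0.15086454 -0.20711965 -2.96638122] 0.01531460616294793
```

View pics/w14.png

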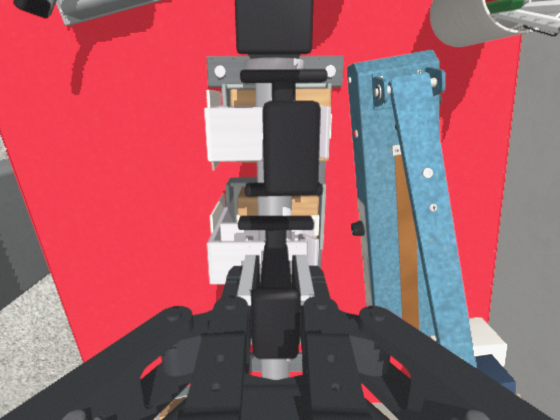

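>>> arm_command:
  rows: [0,0.1,0,0,0,0,-1,0,0.15,0,0,0,0,-1,0,0.15,0,0,0,0,-0.5,0,0.15,0,0,0,0,-0.2,0,0.15,0,0,0,0,0,0,0.15,0,0,0,0,0,0,0.15,0,0,0,0,0,0,-1,0,0,0,0,0,0,-4,0,0,0,0,0,0,-8,0,0,0,0,0,0,-10,0,0,0,0,0,0,-10,0,0,0,0,1]

```text
time: 23.25
ee_pos: [0.6393, 0.118, 0.4304]
tcp_rot: [-89.9, -0.4, -6.0]
wrist_force: [-0.6, -0.3, 0.7]
opening: 0.0538
```

```bash
python3 - <<'E'
from h import *
for i in range(2):
    c=snap('wrist','w15.png'); o=sensors.get_obs(); print(o['time'],o['ee_pos'],o['tcp_rot'],o['wrist_force'],o['opening'])
for n in ('scene','side'):
    c=snap(n,n+'15.png'); print(n,[(round(r['conf'],2),at_z(c,*r['location'],0)[:2].round(3)) for r in models.spot_point('carrier_1',n)])
    carr(c,(.467,-.232))
    a,b=((120,220) if n=='side' else (130,190))
    cv2.imwrite('pics/%s15.png'%n,cv2.resize(c['pixels'][a:a+160,b:b+210],None,fx=3.6,fy=3.6,interpolation=cv2.INTER_CUBIC))
E
```

```text
23.3 [0.63988948 0.118085   0.42761673] [-89.92119638  -0.26855267  -5.99269233] [ 0.26495457 -0.95560817 -0.74508181] 0.06073165639558449
23.35 [0.64006296 0.118062   0.42544508] [-89.9709504   -0.10148979  -5.99743258] [0.2380809 0.4071007 0.0657382] 0.06811457515769755
scene [(0.96, array([ 0.835, -0.053])), (0.93, array([0.853, 0.062])), (0.65, array([ 0.481, -0.247]))]
buf 36 c [ 463.3 -211.1] size [28.5 32.3] ang 38.0 med [ 0.4616 -0.2119]
tray 77 c [ 455.1 -217. ] size [77.3 40.8] ang 38.6
side [(0.94, array([ 0.47 , -0.234])), (0.93, array([0.664, 0.342])), (0.71, array([0.666, 0.404]))]
head 46 c [ 470.  -234.5] size [15.9 26.5] ang 4.0 med [ 0.4701 -0.2357]
buf 80 c [ 470.1 -234. ] size [33.8 55.8] ang 13.1 med [ 0.4726 -0.2437]
tray 108 c [ 483.6 -237. ] size [104.6  52.6] ang 1.2
```

View pics/w15.png

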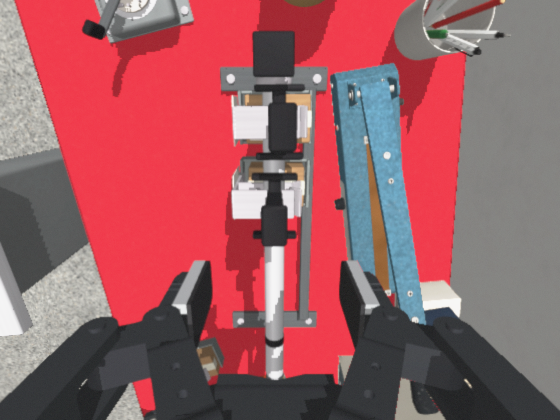

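View pics/side15.png

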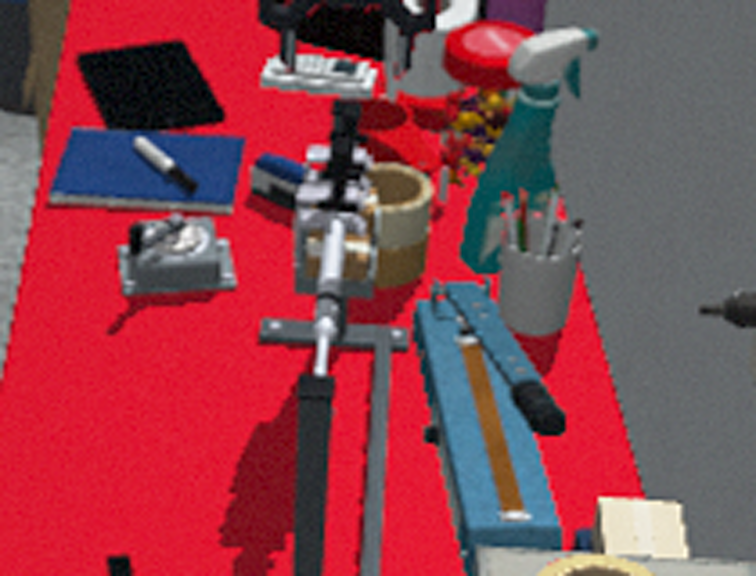

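View pics/scene15.png

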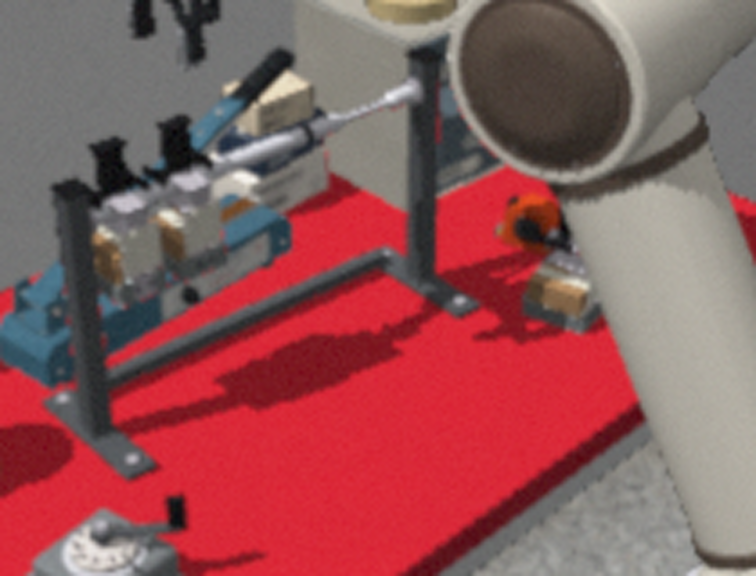

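>>> arm_command:
  rows: [-1.5,0,-3.8,0,-2,0,1,-3,0,-7.6,0,-4,0,1,-4.5,0,-11.4,0,-6,0,1,-6,0,-15.2,0,-8,0,1,-7.5,0,-19,0,-10,0,1,-9,0,-22.8,0,-12,0,1,-10.5,0,-26.6,0,-14,0,1,-12,0,-30.4,0,-16,0,1,-13.5,2,-34,0,-18,0,1,-13.5,5,-36.6,0,-18,0,1,-13.5,9,-36.6,0,-18,0,1,-13.5,12,-36.6,0,-18,0,1]

```text
time: 24.55
ee_pos: [0.4656, -0.2332, 0.3012]
tcp_rot: [-89.9, 0.1, 11.8]
wrist_force: [0.4, 1.0, -0.9]
opening: 0.0855
```

>>> arm_command:
  rows: [0,3,0,0,0,0,1,0,6,0,0,0,0,1,0,6,0,0,0,0,1,0,6,0,0,0,0,1]

```text
time: 24.88
ee_pos: [0.4661, -0.2314, 0.2437]
tcp_rot: [-89.9, 0.2, 12.0]
wrist_force: [0.3, 0.0, 0.8]
opening: 0.0855
```

```bash
python3 - <<'E'
from h import *
for i in range(3):
    c=snap('wrist','w16.png'); o=sensors.get_obs(); print(o['time'],o['ee_pos'],o['tcp_rot'],o['wrist_force'],o['opening'])
carr(c,(.467,-.232))
E
```

```text
24.9333 [ 0.46688325 -0.23176274  0.24568186] [-8.99933988e+01  8.21250578e-03  1.20059429e+01] [-0.22010384  0.10685482  0.24292114] 0.08512611574318941
24.9833 [ 0.46739668 -0.23197906  0.24678922] [-9.00702651e+01 -8.83187715e-02  1.20091271e+01] [ 0.73524077 -1.1835726   1.10313091] 0.08536837701603035
25.0333 [ 0.46765444 -0.23209728  0.24714609] [-90.103165    -0.12988138  12.00956863] [-0.34850271 -0.06482411  0.57964185] 0.08527461027986857
head 1319 c [ 466.9 -232.7] size [17.9 29.5] ang 10.8 med [ 0.4664 -0.2318]
buf 748 c [ 466.4 -232.6] size [34.2 53.3] ang 10.9 med [ 0.4636 -0.22  ]
tray 499 c [ 460.5 -211.8] size [71.5 25.6] ang 29.3
```

View pics/w16.png

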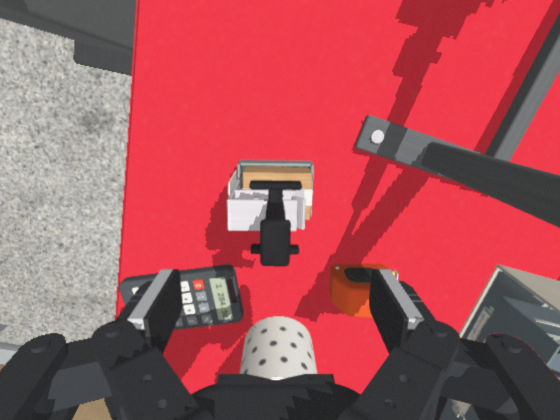

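>>> arm_command:
  rows: [-0.1,2,0,0,0.9,0,1,-0.1,4,0,0,0.9,0,1,-0.1,6,0,0,0.9,0,1,-0.1,7.3,0,0,0.9,0,1,-0.1,7.3,0,0,0.9,0,1,-0.1,7.3,0,0,0.9,0,-1,-0.1,7.3,0,0,0.9,0,-1,-0.1,7.3,0,0,0.9,0,-1,-0.1,7.3,0,0,0.9,0,-1,-0.1,7.3,0,0,0.9,0,-1,-0.1,7.3,0,0,0.9,0,-1,-0.1,7.3,0,0,0.9,0,-1]

```text
time: 26.03
ee_pos: [0.4665, -0.2322, 0.1725]
tcp_rot: [-90.0, -0.1, 11.1]
wrist_force: [1.7, -0.3, 3.7]
opening: 0.0157
```

```bash
python3 - <<'E'
from h import *
for i in range(2):
    c=snap('wrist','w17.png'); o=sensors.get_obs(); print(o['time'],o['ee_pos'],o['tcp_rot'],o['wrist_force'],o['opening'])
E
```

```text
26.0833 [ 0.46649061 -0.2322398   0.17251152] [-9.00378864e+01 -6.70130167e-02  1.11045922e+01] [ 1.15960556 -0.22902767  3.9436365 ] 0.015647516630728275
26.1333 [ 0.46648301 -0.23221423  0.17250253] [-9.00378474e+01 -6.49329388e-02  1.11042901e+01] [1.53347292 1.07059109 4.47747569] 0.01535495943374291
```

View pics/w17.png

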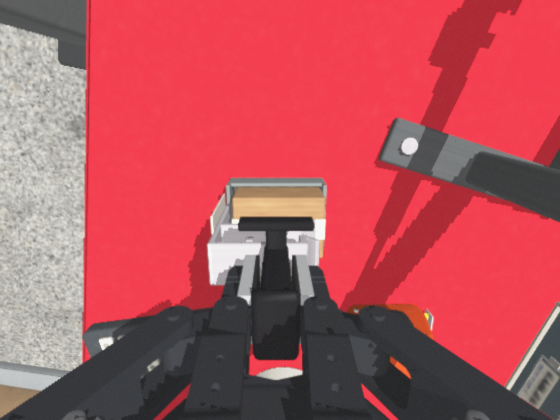

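>>> arm_command:
  rows: [0,-1,0,0,0,0,-1,0,-4.5,0,0,0,0,-1,0,-8.5,0,0,0,0,-1,0,-12.5,0,0,0,0,-1,0,-15.8,0,0,0,0,-1,1,-15.8,3,0,4,0,-1,2.5,-15.8,6,0,8,0,-1,4.5,-15.8,9,0,12,0,-1,6.5,-15.8,11.5,0,15,0,-1,8.6,-15.8,13.1,0,17,0,-1,8.6,-15.8,13.1,0,17,0,-1,8.6,-15.8,13.1,0,17,0,-1]

```text
time: 27.13
ee_pos: [0.5256, -0.0859, 0.3296]
tcp_rot: [-90.0, 0.1, -5.8]
wrist_force: [-0.1, -0.4, -2.0]
opening: 0.0152
```

```bash
python3 - <<'E'
from h import *
for i in range(4):
    c=snap('wrist','w18.png'); o=sensors.get_obs(); print(o['time'],o['ee_pos'],o['tcp_rot'],o['wrist_force'],o['opening'])
E
```

```text
27.1833 [ 0.52518159 -0.0867035   0.32974612] [-9.00157907e+01  7.34795438e-02 -5.81181612e+00] [-0.2039035  -0.34764772 -2.08316891] 0.015371386876878331
27.2333 [ 0.52496983 -0.08723854  0.32985881] [-9.00136363e+01  5.37743175e-02 -5.87234972e+00] [ 0.40256069 -0.26254866 -1.95736074] 0.015714136334163912
27.2833 [ 0.52487148 -0.08756579  0.32999043] [-9.00105325e+01  3.06455756e-02 -5.91649335e+00] [-0.25995542  0.1242973  -1.82119291] 0.014909092001649884
27.3333 [ 0.5248382  -0.08772913  0.33004618] [-9.00100243e+01  1.55936751e-02 -5.94351916e+00] [-0.16715094  0.41040659 -0.87172928] 0.0153131596191019
```

View pics/w18.png

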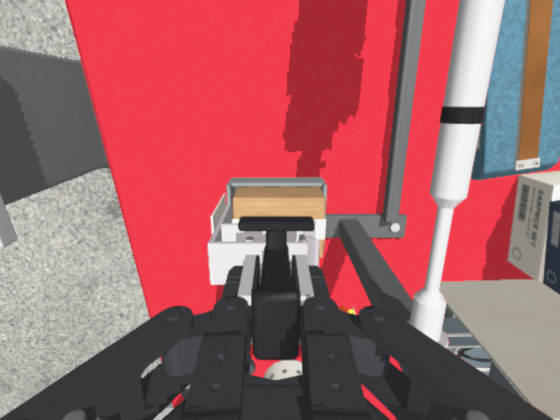

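>>> arm_command:
  rows: [2,0,0,0,0,0,-1,4,0,0,0,0,0,-1,5,0,0,0,0,0,-1,5.7,0,0,0,0,0,-1,6.4,0,0,0,0,0,-1,7.1,0,0,0,0,0,-1,7.8,0,0,0,0,0,-1,8.5,0,0,0,0,0,-1,9.2,0,0,0,0,0,-1,9.2,0,0,0,0,0,-1,9.2,0,0,0,0,0,-1]

```text
time: 28.25
ee_pos: [0.6171, -0.0965, 0.3296]
tcp_rot: [-90.0, 0.0, -5.9]
wrist_force: [-0.1, 0.4, -1.3]
opening: 0.0154
```

```bash
python3 - <<'E'
from h import *
for i in range(3):
    c=snap('wrist','w19.png'); o=sensors.get_obs(); print(o['time'],o['ee_pos'],o['tcp_rot'],o['wrist_force'],o['opening'])
E
```

```text
28.3 [ 0.61681045 -0.09642948  0.32975188] [-8.99991849e+01  2.46990521e-02 -5.89411058e+00] [ 0.59785499 -0.61660237 -0.64281536] 0.015300104244705317
28.35 [ 0.61667624 -0.09643698  0.32991821] [-9.00006574e+01  9.68979407e-03 -5.89655140e+00] [ 0.42544825  0.79931589 -1.12163864] 0.015323298178766693
28.4 [ 0.61661277 -0.0964097   0.33004602] [-9.00013985e+01 -1.92724555e-03 -5.89625401e+00] [-0.07565568 -0.50737488 -1.7077057 ] 0.015571865391328897
```

View pics/w19.png

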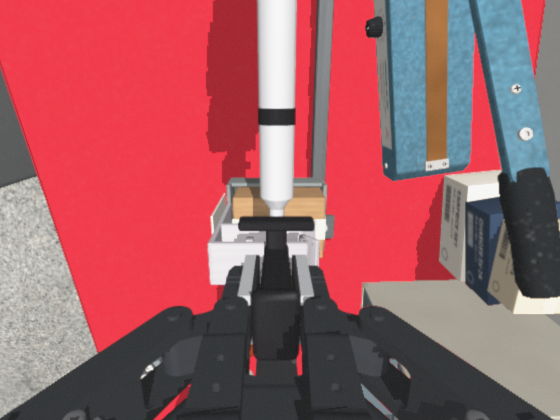

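>>> arm_command:
  rows: [0,0.3,0,0,0,0,-1,0,0.5,0,0,0,0,-1,0,0.5,0.7,0,0,0,-1,0,0.5,1.4,0,0,0,-1,0,0.5,2.1,0,0,0,-1,0,0.5,2.8,0,0,0,-1,0,0.5,3.5,0,0,0,-1,0,0.5,4.2,0,0,0,-1,0,0.5,5,0,0,0,-1,0,0.5,6,0,0,0,-1,0,0.5,6,0,0,0,-1]

```text
time: 29.32
ee_pos: [0.6232, -0.0349, 0.3249]
tcp_rot: [-90.0, 0.0, -5.8]
wrist_force: [-0.6, -0.3, -1.7]
opening: 0.0154
```

>>> arm_command:
  rows: [0,0,2,0,0,0,-1,0,0,4,0,0,0,-1,0,0,6,0,0,0,-1,0,0,7.5,0,0,0,-1,0,0,8.5,0,0,0,-1,0,0,9,0,0,0,-1,0,0,9,0,0,0,-1,0,0,9,0,0,0,-1]

```text
time: 29.98
ee_pos: [0.6323, 0.0524, 0.3249]
tcp_rot: [-90.0, 0.0, -5.9]
wrist_force: [0.3, -0.1, -1.2]
opening: 0.0154
```

```bash
python3 - <<'E'
from h import *
for i in range(3):
    c=snap('wrist','w20.png'); o=sensors.get_obs(); print(o['time'],o['ee_pos'],o['tcp_rot'],o['wrist_force'],o['opening'])
E
```

```text
30.0333 [0.63223497 0.05208858 0.32488004] [-9.00185456e+01  1.87164509e-03 -5.92369943e+00] [ 0.02579853  0.17742441 -1.39536477] 0.01531883413826622
30.0833 [0.63222616 0.05192905 0.32493455] [-9.00143990e+01 -2.61706139e-03 -5.94268973e+00] [ 0.01780538 -0.40560974 -1.18541767] 0.015109951291227075
30.1333 [0.63221544 0.05188376 0.3249486 ] [-9.00106348e+01 -2.68510388e-03 -5.95363592e+00] [-0.13692484  0.43124535 -1.94091819] 0.01527952569073379
```

View pics/w20.png

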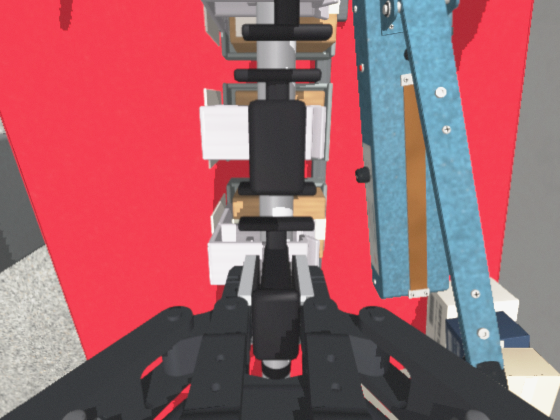

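>>> arm_command:
  rows: [0,0.1,0,0,0,0,-1,0,0.15,0,0,0,0,-1,0,0.15,0,0,0,0,-0.5,0,0.15,0,0,0,0,-0.2,0,0.15,0,0,0,0,0,0,0.15,0,0,0,0,0,0,0.15,0,0,0,0,0,0,-1,0,0,0,0,0,0,-4,0,0,0,0,0,0,-8,0,0,0,0,0,0,-10,0,0,0,0,0,0,-10,0,0,0,0,0]

```text
time: 31.13
ee_pos: [0.632, 0.0528, 0.4301]
tcp_rot: [-89.9, -0.4, -5.9]
wrist_force: [-0.7, -1.1, -0.2]
opening: 0.0425
```

```bash
python3 - <<'E'
from h import *
for i in range(2):
    c=snap('wrist','w21.png'); o=sensors.get_obs(); print(o['time'],o['ee_pos'],o['tcp_rot'],o['wrist_force'],o['opening'])
for n in ('scene','side'):
    c=snap(n,n+'21f.png'); print(n,[(round(r['conf'],2),np.round(r['location'])) for r in models.spot_point('carrier_1',n)])
    for nm,z in (('counter',0),('counter_axis',.06),('lever_tab',.076)): print(nm,[(round(r['conf'],2),at_z(c,*r['location'],z)[:2].round(4)) for r in models.spot_point(nm,n)])
    a,b=((120,220) if n=='side' else (130,190))
    cv2.imwrite('pics/%s21.png'%n,cv2.resize(c['pixels'][a:a+160,b:b+210],None,fx=3.6,fy=3.6,interpolation=cv2.INTER_CUBIC))
E
```

```text
31.1833 [0.63250872 0.05277272 0.42748478] [-89.95064417  -0.25833706  -5.89636056] [-0.67053675 -0.13506422 -0.35559358] 0.042850390638716894
31.2333 [0.63263279 0.05279063 0.42545288] [-89.98120925  -0.09871812  -5.89510754] [ 0.92231674 -0.24464358 -0.55166136] 0.042797640069146575
scene [(0.86, array([223., 211.])), (0.78, array([257., 194.])), (0.75, array([239., 200.]))]
counter [(0.8, array([0.4879, 0.3441]))]
counter_axis [(0.69, array([0.4729, 0.3555]))]
lever_tab [(0.48, array([0.4484, 0.2975]))]
side [(0.79, array([309., 208.])), (0.78, array([314., 197.])), (0.57, array([316., 188.]))]
counter [(0.96, array([0.4842, 0.3481]))]
counter_axis [(0.61, array([0.4765, 0.3425]))]
lever_tab [(0.59, array([0.49  , 0.2341])), (0.59, array([ 0.5793, -0.3742])), (0.56, array([0.4539, 0.2792]))]
```

View pics/w21.png

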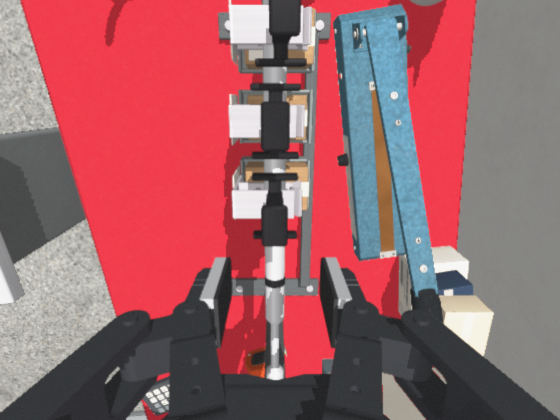

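View pics/side21.png

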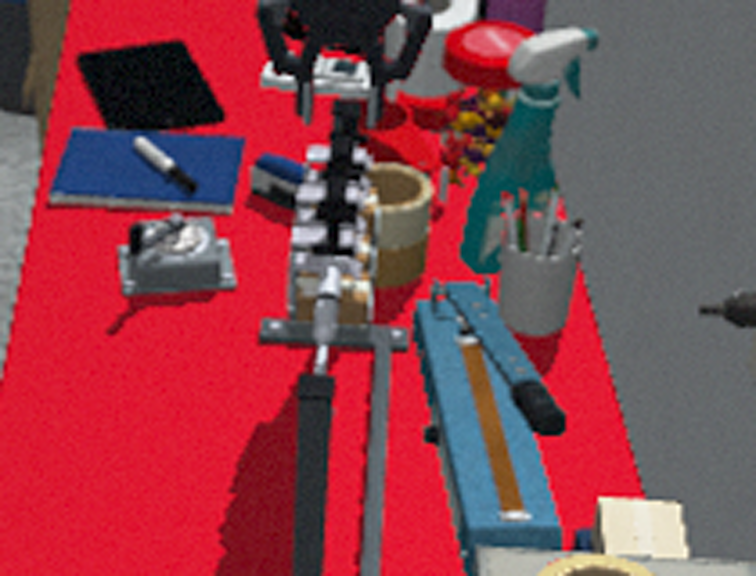

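View pics/scene21.png

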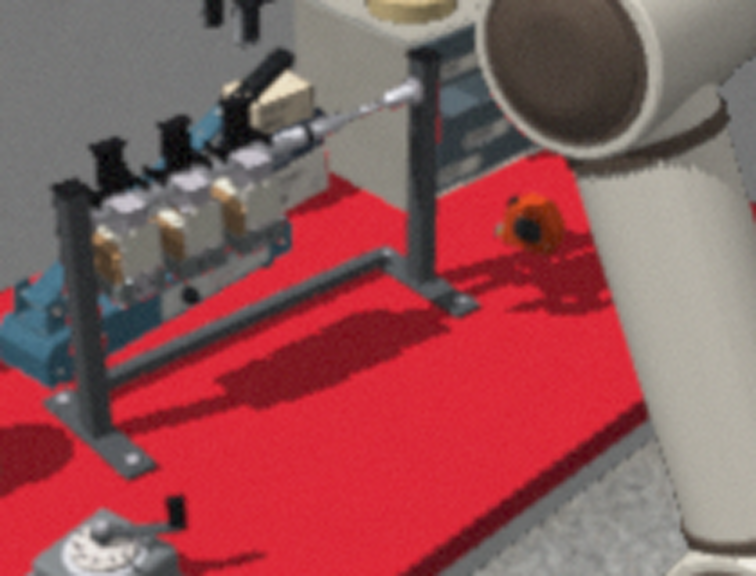

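>>> arm_command:
  rows: [-3.5,0,1,0,0,0,0,-7,0,3,0,0,0,0,-10.5,0,5,0,0,0,0,-14,0,7,0,0,0,0,-17.5,0,9,0,0,0,-1,-19,0,12.5,0,0,0,-1,-20.2,3,15,0,0,0,-1,-20.2,5,18,0,0,0,-1,-20.2,7.5,20.5,0,0,0,-1,-20.2,7.5,20.5,0,0,0,-1,-20.2,7.5,20.5,0,0,0,-1,-20.2,7.5,20.5,0,0,0,-1]

```text
time: 32.73
ee_pos: [0.4522, 0.2772, 0.3505]
tcp_rot: [-90.0, -0.0, -5.9]
wrist_force: [-0.5, -0.6, -0.1]
opening: -0.0001
```

```bash
python3 - <<'E'
from h import *
for i in range(4):
    c=snap('wrist','w22.png'); o=sensors.get_obs(); print(o['time'],o['ee_pos'],o['tcp_rot'],o['wrist_force'],o['opening'])
for nm,z in (('counter',0),('counter_axis',.06),('lever_tab',.076)): print(nm,[(round(r['conf'],2),np.round(r['location']),at_z(c,*r['location'],z)[:2].round(4)) for r in models.spot_point(nm,'wrist')])
W=cloud(c);px=c['pixels'].astype(int)
dark=px.max(-1)<70
m=dark&(abs(W[...,0]-.45)<.06)&(abs(W[...,1]-.29)<.06)&(W[...,2]>.05)&(W[...,2]<.1)
P=W[m]; t=P[P[:,2]>.08]; print(len(P),len(t)); r=cv2.minAreaRect((t[:,:2]*1000).astype(np.float32)); print(r, t.mean(0))
m=(np.hypot(W[...,0]-.482,W[...,1]-.344)<.03)
P=W[m]; print(np.percentile(P[:,2],[1,50,99]))
q=P[P[:,2]>np.percentile(P[:,2],99)-.004]; print(q.mean(0))
E
```

```text
32.7833 [0.45247489 0.2768521  0.35104721] [-8.99626048e+01 -6.72043282e-02 -5.92662841e+00] [ 0.30961845  0.04722296 -0.39045115] 0.0002091381585804446
32.8333 [0.45261007 0.27673415 0.35128571] [-89.93853684  -0.09102189  -5.94950873] [-0.67785802 -0.32724346 -0.19163278] 0.0001457011732778716
32.8833 [0.4526878  0.27666781 0.3512696 ] [-89.9322486   -0.09553226  -5.96638492] [1.20832429 0.12612488 0.02313108] 0.0001013274850038467
32.9333 [0.45269854 0.27668382 0.35115701] [-89.93538673  -0.09229721  -5.97080127] [-0.64210356 -0.67674299  0.02095898] -0.0001240477214218565
counter [(0.86, array([297., 108.]), array([0.4873, 0.3436])), (0.31, array([301., 110.]), array([0.4914, 0.3409]))]
counter_axis [(0.62, array([303., 112.]), array([0.4891, 0.3403]))]
lever_tab [(0.89, array([267., 160.]), array([0.4455, 0.296 ]))]
146 125
((448.64910888671875, 296.6776123046875), (14.596657752990723, 8.967270851135254), 51.32195281982422) [0.4488409  0.29703529 0.08764916]
[0.03624108 0.04483482 0.06673028]
[0.48662911 0.3445031  0.06560141]
```

View pics/w22.png

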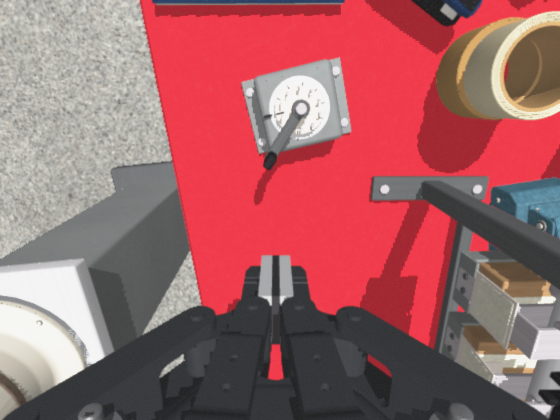

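>>> arm_command:
  rows: [-0.8,2,0.7,0,6.5,0,-1,-1.6,5,1.4,0,13,0,-1,-2.4,8,2.1,0,19.5,0,-1,-3.2,11,2.9,0,26,0,-1,-3.7,14,3.6,0,32.6,0,-1,-3.7,15,3.6,0,32.6,0,-1,-3.7,15,3.6,0,32.6,0,-1,-3.7,15,3.6,0,32.6,0,-1,-3.7,15,3.6,0,32.6,0,-1]

```text
time: 33.83
ee_pos: [0.4202, 0.317, 0.2021]
tcp_rot: [-89.8, -0.0, -38.4]
wrist_force: [-0.7, 0.4, 0.8]
opening: 0.0001
```

```bash
python3 - <<'E'
from h import *
for i in range(4):
    c=snap('wrist','w23.png'); o=sensors.get_obs(); print(o['time'],o['ee_pos'],o['tcp_rot'],o['wrist_force'],o['opening'])
W=cloud(c);px=c['pixels'].astype(int)
dark=px.max(-1)<70
m=dark&(np.hypot(W[...,0]-.449,W[...,1]-.297)<.03)&(W[...,2]>.08)&(W[...,2]<.1)
t=W[m]; print(len(t)); r=cv2.minAreaRect((t[:,:2]*1000).astype(np.float32)); print(r, t.mean(0))
E
```

```text
33.8833 [0.42027074 0.31705576 0.20215005] [-8.98307971e+01 -4.71179699e-02 -3.84180229e+01] [-0.39374105 -0.76869041  1.58782223] 1.1412301132794097e-05
33.9333 [0.42020228 0.31708977 0.20196453] [-8.98372965e+01 -4.51345702e-02 -3.84454182e+01] [-0.36738264 -0.4328805   0.70679508] -0.00025475418981855345
33.9833 [0.42007182 0.31708093 0.20164667] [-8.98579616e+01 -3.96837197e-02 -3.84643830e+01] [ 0.34735005 -0.16645025  0.21349486] -6.60158845215268e-05
34.0333 [0.41991128 0.31703992 0.20127459] [-8.98889183e+01 -3.11539383e-02 -3.84750971e+01] [ 0.2748924   0.44468025 -0.89145193] -0.0002623451359232142
402
((448.61419677734375, 296.42462158203125), (15.342668533325195, 9.058378219604492), 52.60158157348633) [0.44883023 0.29738464 0.0871167 ]
```

View pics/w23.png

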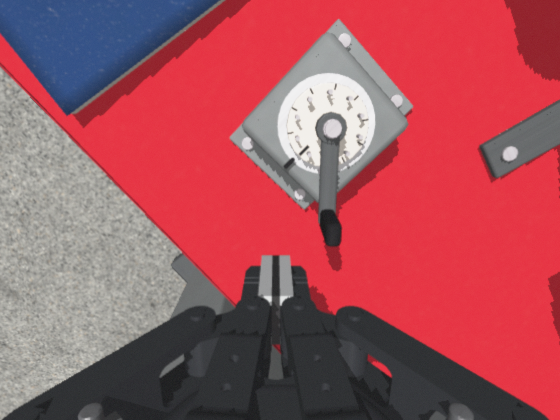

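>>> arm_command:
  rows: [0,2.5,0,0,0,0,-1,0,5,0,0,0,0,-1,0,6.5,0,0,0,0,-1,0,6.5,0,0,0,0,-1,0.6,6.5,0,0,0,0,-1,1.2,6.5,0,0,0,0,-1,1.2,6.5,0,0,0,0,-1,1.2,6.5,0,0,0,0,-1,1.2,6.5,0,0,0,0,-1]

```text
time: 34.78
ee_pos: [0.4291, 0.3096, 0.1358]
tcp_rot: [-89.9, -0.0, -38.5]
wrist_force: [-0.2, 0.1, -1.2]
opening: -0.0001
```

```bash
python3 - <<'E'
from h import *
for i in range(4):
    c=snap('wrist','w24.png'); o=sensors.get_obs(); print(o['time'],o['ee_pos'],o['tcp_rot'],o['wrist_force'],o['opening'])
A=np.array([.4866,.3445]); p=o['ee_pos'][:2]; yaw=np.radians(o['tcp_rot'][2])
tx=np.array([np.cos(yaw),np.sin(yaw)]); tz=np.array([-np.sin(yaw),np.cos(yaw)])
print('rel',(A-p)@tx,(A-p)@tz)
# rows: rigid rotation about A by phi from now
for phi in np.arange(2,64,2.0):
    f=np.radians(phi); R=np.array([[np.cos(f),-np.sin(f)],[np.sin(f),np.cos(f)]])
    d=A+R@(p-A)-p
    print(phi, (d@tx*100).round(2),(d@tz*100).round(2))
E
```

```text
34.8333 [0.42894221 0.30964258 0.13554429] [-8.99476183e+01 -1.03169881e-02 -3.85122092e+01] [-0.16121026 -0.19988162  0.27430224] -0.00018244327763087918
34.8833 [0.42880377 0.30965925 0.13537209] [-8.99599471e+01 -6.61643345e-03 -3.85034377e+01] [-0.29167259 -0.08899696  0.47154824] -0.00015115800425270337
34.9333 [0.42869937 0.3096454  0.13521244] [-8.99763999e+01 -6.33399940e-03 -3.84935838e+01] [-0.15295664 -0.34236704 -0.37123141] 4.8165902942689914e-05
34.9833 [0.42865124 0.30964974 0.13512908] [-8.99823144e+01 -3.89656152e-03 -3.84911404e+01] [ 0.52377629 -0.88936792  0.39186752] 0.0003380338294606262
rel 0.02366616813237425 0.06334439183652615
2.0 0.22 -0.08
4.0 0.45 -0.15
6.0 0.68 -0.21
8.0 0.9 -0.27
10.0 1.14 -0.31
12.0 1.37 -0.35
14.0 1.6 -0.38
16.0 1.84 -0.41
18.0 2.07 -0.42
20.0 2.31 -0.43
22.0 2.55 -0.43
24.0 2.78 -0.41
26.0 3.02 -0.4
28.0 3.25 -0.37
30.0 3.48 -0.33
32.0 3.72 -0.29
34.0 3.95 -0.24
36.0 4.18 -0.18
38.0 4.4 -0.11
40.0 4.63 -0.04
42.0 4.85 0.04
44.0 5.06 0.13
46.0 5.28 0.23
48.0 5.49 0.34
50.0 5.7 0.45
52.0 5.9 0.57
54.0 6.1 0.7
56.0 6.29 0.83
58.0 6.48 0.97
60.0 6.67 1.12
62.0 6.85 1.27
```

View pics/w24.png

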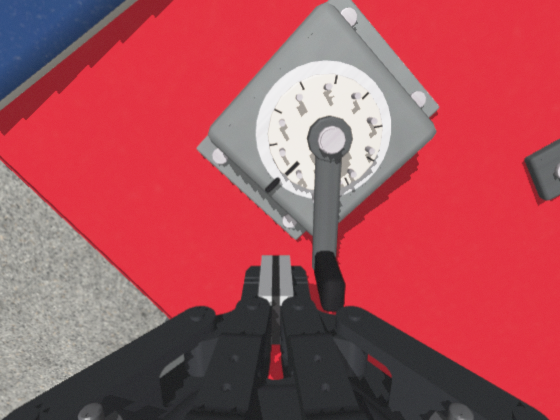

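>>> arm_command:
  rows: [0.45,0,-0.15,0,-4,0,-1,0.9,0,-0.27,0,-8,0,-1,1.37,0,-0.35,0,-12,0,-1,1.84,0,-0.41,0,-16,0,-1,2.31,0,-0.43,0,-20,0,-1,2.78,0,-0.41,0,-24,0,-1,3.25,0,-0.37,0,-28,0,-1,3.72,0,-0.29,0,-32,0,-1,4.18,0,-0.18,0,-36,0,-1,4.63,0,-0.04,0,-40,0,-1,5.06,0,0.13,0,-44,0,-1,5.06,0,0.13,0,-44,0,-1]

```text
time: 35.98
ee_pos: [0.4692, 0.2789, 0.1349]
tcp_rot: [-90.0, 0.0, 5.7]
wrist_force: [-2.6, 0.2, 2.5]
opening: 0.0001
```

```bash
cat > lev.py <<'E'
from h import *
import sys
def lev(fn):
    for i in range(3):
        c=snap('wrist',fn); o=sensors.get_obs(); print(o['time'],o['ee_pos'],o['tcp_rot'],o['wrist_force'])
    A=np.array([.4866,.3445]); p=o['ee_pos'][:2]; yaw=np.radians(o['tcp_rot'][2])
    tx=np.array([np.cos(yaw),np.sin(yaw)]); tz=np.array([-np.sin(yaw),np.cos(yaw)])
    F=np.array([*(o['wrist_force'][:2]@tx[:,None]).ravel(), *(o['wrist_force'][:2]@tz[:,None]).ravel()]); print('Ftool x,z',F,'rel',(A-p)@tx,(A-p)@tz)
    W=cloud(c);px=c['pixels'].astype(int); dark=px.max(-1)<70
    r=np.hypot(W[...,0]-A[0],W[...,1]-A[1])
    m=dark&(r<.075)&(r>.05)&(W[...,2]>.082)&(W[...,2]<.092)
    t=W[m]
    if len(t)>5:
        r=cv2.minAreaRect((t[:,:2]*1000).astype(np.float32)); q=np.array(r[0])/1000-A
        print('tab',r,len(t),'lever rad',np.radians((np.degrees(np.arctan2(q[1],q[0]))+128.6+180)%360-180))
    return c,tx,tz,p,A
c,tx,tz,p,A=lev(sys.argv[1])
for phi in (1,2,3,4,5,6,7,8,9,10,11,12,14,16):
    f=np.radians(phi); R=np.array([[np.cos(f),-np.sin(f)],[np.sin(f),np.cos(f)]])
    d=A+R@(p-A)-p; print(phi, (d@tx*100).round(2),(d@tz*100).round(2))
E
python3 lev.py w25.png
```

```text
36.0333 [0.4688968  0.27898572 0.13485194] [-9.00075405e+01  3.96151259e-02  5.42644334e+00] [-2.29218846 -0.52435944  1.8499775 ]
36.0833 [0.46876381 0.27903015 0.13485281] [-9.00099109e+01  3.60833522e-02  5.36272844e+00] [-3.57332118 -0.57278166  1.68004687]
36.1333 [0.46871927 0.27907713 0.13488579] [-9.00107493e+01  2.73662317e-02  5.37260772e+00] [-1.99667747 -1.46741981  2.60107872]
Ftool x,z [-2.1253037  -1.27401962] rel 0.023927874666818595 0.06346124382464154
tab ((473.9923095703125, 286.4404602050781), (14.941965103149414, 37.31192398071289), 76.54405975341797) 1172 lever rad 0.45986582509818325
1 0.11 -0.04
2 0.22 -0.08
3 0.34 -0.12
4 0.45 -0.15
5 0.56 -0.18
6 0.68 -0.22
7 0.79 -0.24
8 0.91 -0.27
9 1.02 -0.3
10 1.14 -0.32
11 1.25 -0.34
12 1.37 -0.36
14 1.61 -0.39
16 1.84 -0.41
```

View pics/w25.png

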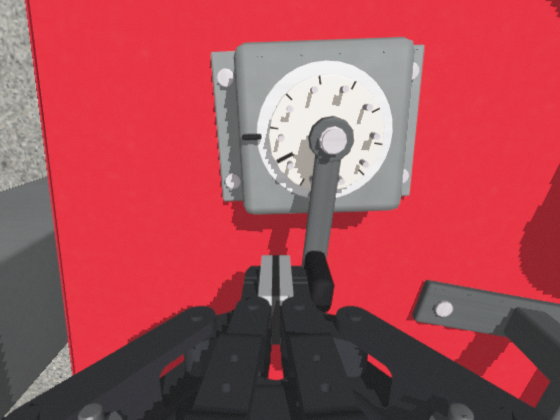

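>>> arm_command:
  rows: [0.22,0,-0.08,0,-2,0,-1,0.45,0,-0.15,0,-4,0,-1,0.68,0,-0.22,0,-6,0,-1,0.79,0,-0.24,0,-7,0,-1,0.79,0,-0.24,0,-7,0,-1,0.79,0,-0.24,0,-7,0,-1]

```text
time: 36.63
ee_pos: [0.4769, 0.2773, 0.1349]
tcp_rot: [-90.0, 0.0, 12.4]
wrist_force: [-2.5, -2.6, 2.2]
opening: -0.0002
```

```bash
python3 lev.py w26.png
```

```text
36.6833 [0.47696445 0.27734097 0.13485858] [-9.00170001e+01  1.47433587e-02  1.24136688e+01] [-2.66566219 -1.56845469  1.59168965]
36.7333 [0.47699107 0.27736219 0.13488246] [-9.00128859e+01  8.66867466e-03  1.24301219e+01] [-2.34407685 -2.07521665  1.49285092]
36.7833 [0.47698462 0.27737749 0.13488701] [-9.00101074e+01  9.26680896e-03  1.24484491e+01] [-3.10136604 -2.76048543  2.62757007]
Ftool x,z [-3.62350734 -2.02705344] rel 0.02385832883203058 0.06347178459683692
tab ((481.0093994140625, 285.1934509277344), (14.801234245300293, 37.33478927612305), 84.3526840209961) 1180 lever rad 0.5797086727047283
1 0.11 -0.04
2 0.22 -0.08
3 0.34 -0.12
4 0.45 -0.15
5 0.56 -0.18
6 0.68 -0.21
7 0.79 -0.24
8 0.91 -0.27
9 1.02 -0.3
10 1.14 -0.32
11 1.25 -0.34
12 1.37 -0.36
14 1.61 -0.39
16 1.84 -0.41
```

View pics/w26.png

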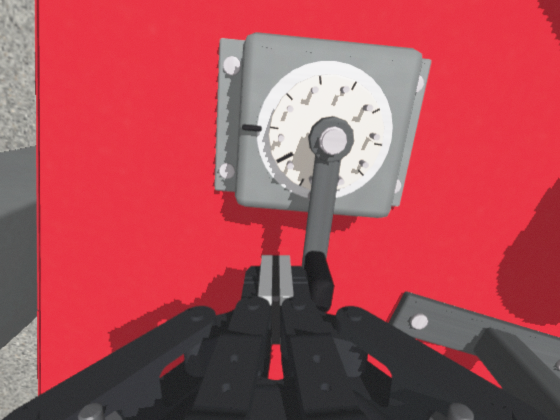

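>>> arm_command:
  rows: [0.11,0,-0.04,0,-1,0,-1,0.22,0,-0.08,0,-2,0,-1,0.34,0,-0.12,0,-3,0,-1,0.34,0,-0.12,0,-3,0,-1]

```text
time: 37.12
ee_pos: [0.4808, 0.2769, 0.1349]
tcp_rot: [-90.0, 0.0, 15.6]
wrist_force: [-3.5, -2.5, 2.3]
opening: -0.0004
```

```bash
python3 lev.py w27.png | head -5
```

```text
37.1667 [0.48074484 0.27693459 0.1348366 ] [-8.99986139e+01  1.99250428e-02  1.55173936e+01] [-3.73767245 -1.46995433  1.9464049 ]
37.2167 [0.48072952 0.27695128 0.13483087] [-9.00000090e+01  1.45480001e-02  1.54905420e+01] [-2.34282096 -3.83992537  1.88998135]
37.2667 [0.48073045 0.27697942 0.13485495] [-9.00010278e+01  7.12663155e-03  1.54885018e+01] [-4.02392427 -3.33960819  1.85651437]
Ftool x,z [-4.76961732 -2.14375839] rel 0.023687426793344738 0.06350106879738852
tab ((484.2699279785156, 284.963623046875), (14.646337509155273, 36.889583587646484), 87.21131134033203) 1174 lever rad 0.6345801080871804
```

>>> arm_command:
  rows: [0.11,0,-0.04,0,-1,0,-1,0.22,0,-0.08,0,-2,0,-1,0.22,0,-0.08,0,-2,0,-1]

```text
time: 37.52
ee_pos: [0.482, 0.2765, 0.1347]
tcp_rot: [-90.0, 0.2, 17.6]
wrist_force: [-11.0, -4.3, 6.8]
opening: -0.0001
```

```bash
python3 lev.py w28.png | head -5
```

```text
37.5667 [0.48192591 0.2765559  0.13479597] [-89.98454026   0.16284703  17.53469974] [-10.73746607  -4.6928543    5.44289491]
37.6167 [0.4819356  0.27656077 0.13477534] [-89.98578924   0.15926614  17.51860696] [-10.43304503  -5.09812775   6.29631106]
37.6667 [0.48191571 0.27654455 0.13477738] [-89.98613439   0.16217346  17.51391378] [-10.61855742  -4.91042102   5.15635871]
Ftool x,z [-11.60405179  -1.48727206] rel 0.024917477154884297 0.06339562483191447
tab ((485.085205078125, 284.7625427246094), (14.918305397033691, 36.886375427246094), 88.05885314941406) 1150 lever rad 0.6483449848581361
```

View pics/w28.png

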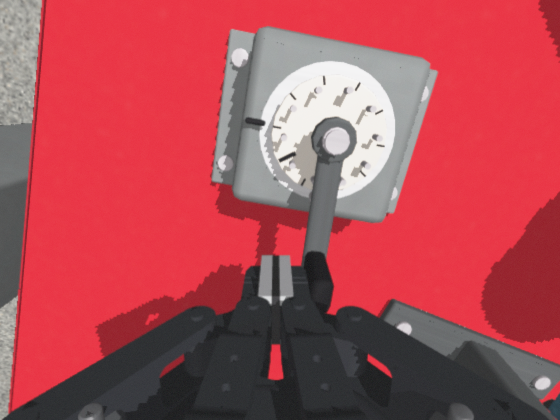

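```bash
python3 - <<'E'
import numpy as np
a=np.array([-.0249,-.0634])
for phi in range(-6,-73,-6):
    f=np.radians(phi); R=np.array([[np.cos(f),-np.sin(f)],[np.sin(f),np.cos(f)]]); print(phi,((R@a-a)*100).round(2))
E
```

```text
-6 [-0.65  0.3 ]
-12 [-1.26  0.66]
-18 [-1.84  1.08]
-24 [-2.36  1.56]
-30 [-2.84  2.09]
-36 [-3.25  2.67]
-42 [-3.6   3.29]
-48 [-3.89  3.95]
-54 [-4.1   4.63]
-60 [-4.25  5.33]
-66 [-4.31  6.04]
-72 [-4.31  6.75]
```

>>> arm_command:
  rows: [-0.65,0,0.3,0,6,0,-1,-1.26,0,0.66,0,12,0,-1,-1.84,0,1.08,0,18,0,-1,-2.36,0,1.56,0,24,0,-1,-2.84,0,2.09,0,30,0,-1,-3.25,0,2.67,0,36,0,-1,-3.6,0,3.29,0,42,0,-1,-3.89,0,3.95,0,48,0,-1,-4.1,0,4.63,0,54,0,-1,-4.25,0,5.33,0,60,0,-1,-4.31,0,6.04,0,66,0,-1,-4.31,0,6.75,0,72,0,-1]

```text
time: 38.67
ee_pos: [0.4283, 0.3203, 0.135]
tcp_rot: [-89.9, 0.5, -53.4]
wrist_force: [0.7, 0.4, -0.5]
opening: 0.0001
```

>>> arm_command:
  rows: [0,0,0,0,0,0,-1,0,0,0,0,0,0,-1,0,-4,0,0,0,0,-1,0,-8,0,0,0,0,-1,0,-12,0,0,0,0,-1,0,-16,0,0,0,0,-1,0,-20,0,0,0,0,-1,0,-20,0,0,0,0,-1,0,-20,0,0,0,0,-1]

```text
time: 39.42
ee_pos: [0.4304, 0.3177, 0.3376]
tcp_rot: [-89.7, 0.5, -53.6]
wrist_force: [0.9, 0.1, -1.2]
opening: -0.0
```

```bash
python3 - <<'E'
from h import *
for i in range(2):
    c=snap('wrist','w30.png'); o=sensors.get_obs(); print(o['time'],o['ee_pos'],o['tcp_rot'],o['wrist_force'])
W=cloud(c);px=c['pixels'].astype(int); dark=px.max(-1)<70
m=dark&(np.hypot(W[...,0]-.487,W[...,1]-.3445)<.08)&(W[...,2]>.082)&(W[...,2]<.092)
t=W[m]; print(len(t)); 
if len(t)>5: print(cv2.minAreaRect((t[:,:2]*1000).astype(np.float32)))
for n in ('scene','side'):
    c=snap(n)
    print(n,[(round(r['conf'],2),np.round(r['location'])) for r in models.spot_point('carrier_1',n)])
    a,b=((120,220) if n=='side' else (130,190))
    cv2.imwrite('pics/%s30.png'%n,cv2.resize(c['pixels'][a:a+180,b:b+210],None,fx=3.3,fy=3.3,interpolation=cv2.INTER_CUBIC))
E
```

```text
39.4667 [0.43013954 0.31745135 0.33540621] [-89.89837883   0.48272262 -53.56150654] [-0.9304149   0.02692144  0.45602065]
39.5167 [0.42988249 0.31727169 0.33414751] [-90.02866534   0.48360749 -53.55490675] [ 0.27114096  0.49977668 -0.92793875]
122
((448.95428466796875, 296.5387878417969), (14.412296295166016, 8.671497344970703), 49.83570861816406)
scene [(0.97, array([255., 190.])), (0.64, array([221., 208.]))]
side [(0.82, array([315., 186.])), (0.72, array([309., 210.])), (0.7, array([294., 339.])), (0.58, array([312., 194.]))]
```

View pics/w30.png

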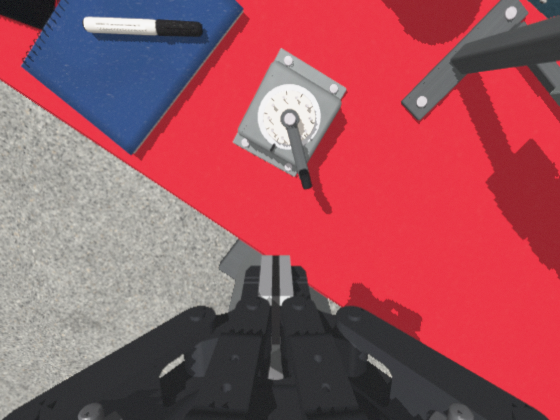

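View pics/scene30.png

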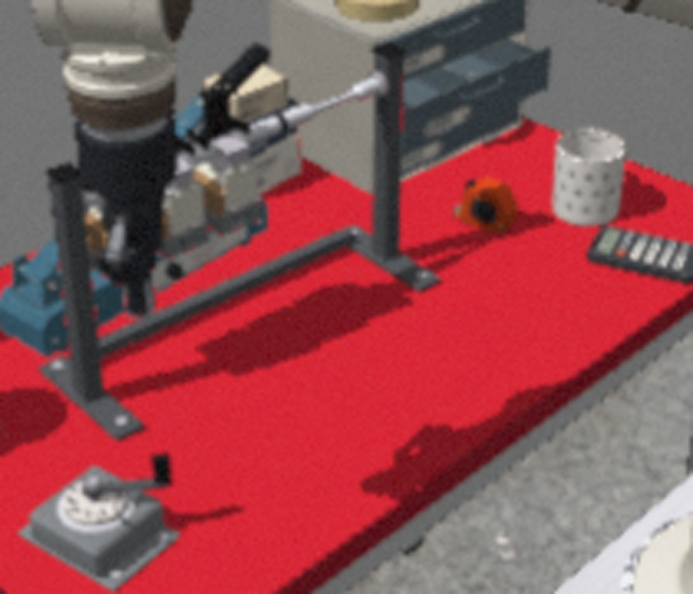

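View pics/side30.png

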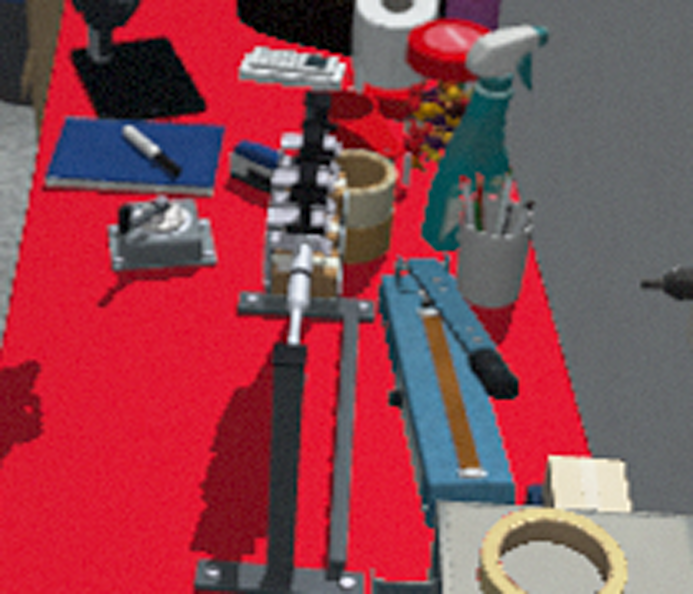

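```bash
python3 - <<'E'
import cv2,numpy as np
a=cv2.imread('pics/w30.png')[40:200,220:360]; b=cv2.imread('pics/w22.png')[40:200,230:370]
cv2.imwrite('pics/dial.png',cv2.resize(np.hstack([b,a]),None,fx=2.8,fy=2.8,interpolation=cv2.INTER_CUBIC))
E
```

```text
(no output)
```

View pics/dial.png

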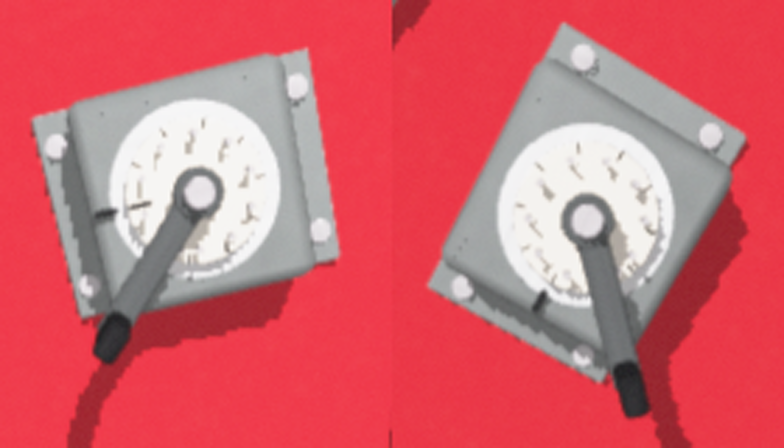

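```bash
python3 - <<'E'
from h import *
o=sensors.get_obs(); print(o['time'],o['wrist_force']); print(bot.job_done())
E
```

```text
39.7167 [-0.46508411  0.39358017 -0.32122659]
the job is handed in; nothing more can be done
None
```

I hooked all three carriers that were present onto the rail at the neck and slid them past the black band. I then booked the batch with one stroke of the counter's lever and handed the job in at about 40 s. No verdict was reported.

- **Carriers:** The last side view shows three carriers hanging on the rail and none left on the table. I released them at about y = 0.18, 0.117 and 0.052 m. The right edge of the last one is about 45 mm beyond the band. None tipped over.
- **Lever stroke:** I pushed until the contact force rose sharply to 11.6 N, well above the 3.5 N spring, so I took that as the stop. My camera estimate of the lever angle read only about 0.65 rad there. I discounted it because the finger was included in the measured area.
- **Spring-back and dial:** The lever is back at its starting position. With the lever at its stop, the dial mark sat about 35° from the index, which is one place. After the return the mark is no longer at the index, but I could not see it directly; it is probably under the lever.
- **Other checks:** In the last scene and side views, the robot's fingers were shut and held clear of everything. The mug, calculator, tape measure and stapler looked undisturbed; I judged this by eye and did not measure it. In the last pictures the network found two carriers from the scene camera, where the gripper hid part of the view. From the side camera it found three plus one false hit on the tape measure.

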